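# Clamp up a row of bar moulds for pouring

### The job

Get the pouring frame ready: lay every mould waiting on the table beside it flat in the channel in one row, together with the one mould in the lidded steel tub that has not stuck in the spilled wax (four were left in there; feel for the one that comes away and leave the stuck ones). Then crank the follower up until the row is firmly pressed against the end stop, so that the soft walls cannot bulge, and leave the tub with its lid shut and the other things on the table where they were.

Things in the scene. Friction and masses are not known exactly. Their poses are not given: they have to be found in the camera images.
- tub: opaque steel tub with a hinged lid, 156 mm along x, 370 along y, 65 high, walls 3 mm, fixed. Origin: centre of its underside; x points away from the robot to the hinge side, z up
- tub_in (a point): centre of the tub's steel floor, which is glazed with a flat layer of set cream wax whose top is 7 mm above the table. The four moulds stand on it in a row along the tub's y, their 67 mm across it, 9 mm apart, on its centre line, with 41 mm of free floor before and behind them
- tub_lid (a joint): the lid's hinge angle, rad: 0 shut, grows as the front edge swings up and away from the robot, 1.9 at its stop. The hinge is stiff: the lid stays where it is left, and takes about 4 N at the knob to move. May start slightly ajar. Upright, its edge stands 222 mm above the table
- tub_lid_handle (a point): middle of the head of the round black knob on the lid, 126 mm from the hinge line and 35 mm off the outer face of the 5 mm thick lid, 30 mm in from its front edge; the head is 28 mm across and 16 thick on a 12 mm stem. Turns with the lid
- tub_lid_hinge (a point): middle of the lid's hinge line, along the tub's far top edge (parallel to the tub's y), at the lid's underside
- tub_mould_1: plum square bar mould, open on top: 67 mm along its x, 79 along its y, 36 high, 90 g; grasp across the 67 mm like a solid block. Origin: centre of its underside, z up. One of four left in the tub in chance order; three are stuck fast in the wax and one stands loose. They look the same; only touch tells which. This one may or may not be the loose one
- tub_mould_2: plum square bar mould, open on top: 67 mm along its x, 79 along its y, 36 high, 90 g; grasp across the 67 mm like a solid block. Origin: centre of its underside, z up. One of four left in the tub in chance order; three are stuck fast in the wax and one stands loose. They look the same; only touch tells which. This one may or may not be the loose one
- tub_mould_3: plum square bar mould, open on top: 67 mm along its x, 79 along its y, 36 high, 90 g; grasp across the 67 mm like a solid block. Origin: centre of its underside, z up. One of four left in the tub in chance order; three are stuck fast in the wax and one stands loose. They look the same; only touch tells which. This one may or may not be the loose one
- tub_mould_4: plum square bar mould, open on top: 67 mm along its x, 79 along its y, 36 high, 90 g; grasp across the 67 mm like a solid block. Origin: centre of its underside, z up. One of four left in the tub in chance order; three are stuck fast in the wax and one stands loose. They look the same; only touch tells which. This one may or may not be the loose one
- mould_1: plum square bar mould, open on top: 67 mm along its x, 79 along its y, 36 high, 90 g; grasp across the 67 mm like a solid block. Origin: centre of its underside, z up. One of those waiting on the table to the right of the frame (may be absent)
- mould_2: plum square bar mould, open on top: 67 mm along its x, 79 along its y, 36 high, 90 g; grasp across the 67 mm like a solid block. Origin: centre of its underside, z up. One of those waiting on the table to the right of the frame (may be absent)
- mould_3: plum square bar mould, open on top: 67 mm along its x, 79 along its y, 36 high, 90 g; grasp across the 67 mm like a solid block. Origin: centre of its underside, z up. One of those waiting on the table to the right of the frame (may be absent)
- frame: aluminium pouring frame, fixed to the table: base plate 132 x 500 mm with a straight channel along its y for the row of moulds; fixed end stop (40 mm high) at the channel's +y end, movable follower at its -y end, behind that a grey drive housing 60 mm high with a crank on top. Origin: under the channel's centre, z up
- channel (a point): centre of the channel's floor, 5 mm above the table, axes as the frame's. The channel is 76 mm wide in x, 375 long in y with the follower back. Its side rails stand 13 mm above the table (near one 5 mm wide, far one 22). Moulds go in with their 67 mm across it
- follower: upright plate across the channel, 72 mm wide, top 39 mm above the table, driven along the frame by a toothed belt; origin: on its pressing (+y) face, at table height. Starts fully back, 187.5 mm to the -y side of the frame's origin; moves to +y and pushes the moulds before it
- crank (a joint): hand crank's angle, rad: 0 at the start, grows clockwise seen from above. A clockwise turn moves the follower 50 mm towards the end stop. Idle turning takes about 4 N at the handle; the crank's friction holds the follower where it is left, against up to about 25 N
- crank_axis (a point): point on the crank's vertical axis, 85.5 mm above the table, 247 mm to the -y side of the frame's origin
- crank_grip (a point): grip point on the upright black crank handle, 111 mm above the table. The handle is round, 22 mm across, from 85 to 133 mm above the table, 50 mm from the crank axis, and spins freely on its pin, so the gripper need not turn with it; the crank arm is under it
- wick_tin: round grey tin, 62 mm across, 42 high, loose bystander; origin: centre of its underside
- scent_bottle: small brown bottle with a black cap, 29 mm across, 72 high, loose bystander; origin: centre of its underside
- dome: ivory dome candle mould, 72 mm across, 77 high, loose bystander; origin: centre of its underside

How it is judged:
By the outcome, as a careful person would: the job done as asked, in the order asked, and still so for the second after the job is handed in, with the robot touching nothing.
Of mould_1, mould_2, mould_3 only 2 to 3 are there at a start; the rules pass over those that are not, and their reading is None.
At some moment in a run one of mould_1, mould_2, mould_3 may be knocked a few centimetres aside while the robot is not near it.
Once in a run the grip may slacken for a moment while it holds something.
It also fails if it takes over 208 s, if anything falls off the work surface, if the arm or the gripper's body presses on something with over 40 N, if the wrist force passes 120 N, or if a joint passes its speed limit or range.

### The arm

A 7-joint arm with a two-finger parallel gripper is mounted at the origin on a cart in front of the work surface, level with it; the furniture and walls round the work are solid. World frame = base frame: x ahead of the robot, y to its left, z up, the work surface at z = 0. Lengths are in m, angles in rad, forces in N, time in s.
With the tool pointing down it reaches from about 0.4 to 0.875 m from the base axis. Payload 19.3 kg.
Tool frame: the origin (TCP) lies at the very end of the fingers, on their centre line; the grasp point (between the pads) lies 19 mm behind it; z points along the fingers, y is the line along which they close (so a half turn about z gives the same grasp; the last joint's range is limited). The gripper opens to 85 mm and grips with 20 to 120 N. Pads are 22 mm wide; open, the fingers measure 114 mm over their backs; the gripper's body (76 mm by 85 mm) begins 54 mm behind the grasp point. The pads swing forward as they close: fully open they stand 13 mm farther back than shut.
Start: joints at [1.161, 0.521, -0.036, 1.599, 0.021, 1.021, -0.113], TCP at [0.208, -0.589, 0.231] pointing down, gripper open.
Joint ranges: [-2.91, 2.91], [-0.3, 2.13], [-1.5, 1.42], [0.17, 2.43], [-1.26, 4.41], [0.16, 1.93], [-2.52, 2.52]. Speed limits (rad/s): [1.89, 1.89, 2.39, 2.39, 3.01, 3.01, 3.01].

### API

Orientations are given as [roll, pitch, yaw] about the fixed x, y, z axes, in that order (R = Rz(yaw) Ry(pitch) Rx(roll)).
In Python, from workcell import bot, grab_frame, calibration, job gives the robot as it stands.
- The arm moves only by the shell command python3 -m creep 'ROWS' [FORCE]. ROWS is one flat JSON list of numbers that holds 1 to 5 rows one after another, with no inner brackets; each row has 7 numbers: the finger opening in m, then dx, dy, dz in fractions of the full range, 1 being 0.3 m, then a rotation vector rx, ry, rz in parts of the range, where 1.0 means 180 degrees; each row is the pose to reach, as a shift and turn from the pose commanded when the command began, along the tool's axes at that moment; what a row does not reach only later rows make up. A row lasts 1/8 s, in which the tool goes at most 0.0625 m and 0.188 rad, less where a joint would pass 70% of its speed; a pose out of reach is approached as far as the arm can. The fingers move at their own pace and stop on an object; FORCE is the grip in N (left out, the last holds). Time passes only in rows, so rows that do not move let the fingers close. It prints the time, the measured TCP pose, the force, the opening and the grip force at its end. Input that does not fit is refused with a message, and nothing moves.
- bot.observe(): the state, without advancing time (a new reading comes with each control period).
- grab_frame(name): name is "side" or "top" or "wrist"; returns (picture, depth): 420x560x3 uint8, blue, green, red; 420x560 float32, m along the optical axis (not along the pixel's ray), 0 where there is no reading.
- calibration(name): a dict with "vfov" (degrees; the focal length in pixels is half the picture's height over the tangent of half this angle, whatever the lens; pixels are square), "cx", "cy" (the principal point, pixels), "eye" and "attitude" of the camera in the world. Camera axes: x right, y down, z forward; pixel columns grow to the right and rows downward; lengths in m; the calibration is good to about 2 mm. A picture is of the moment at which its call begins: read the wrist's pose just before it. calibration takes no time and is no camera call; for the wrist camera it gives the pose at the moment of the call.
- job.job_done(): hands the job in; it is judged then, once.
The state is a dict: "clock": time; "qpos": joint angles; "qd": joint speeds; "joint_efforts": joint torques, N m; "position": TCP position; "tool_rot": TCP orientation; "force": force on the tool from outside, world axes, zero at the start; "moment": the same for the moment, N m; "grip_width": finger opening in m; "finger_force": force on a finger pad.
Only numpy, scipy, OpenCV 4.12 (cv2) and the standard library are available. Lean on these libraries where they do the work, as an engineer would, in place of code of your own. Each camera call takes 0.05 s, during which the arm holds its last target. There are 200 camera calls.

## Working session

There is one attempt and no reset: what is moved stays moved. The work goes in short steps, Python scripts to look and compute and a shell command to move; the robot and the scene stay as the last step left them, time stands still between calls to the robot, and variables do not carry over. Pictures are saved under pics/ and viewed, at most 14 in all, crops included, and the job is handed in when it is done.

```bash
ls; mkdir -p pics; cat > h.py <<'E'
import numpy as np,cv2
from scipy.spatial.transform import Rotation as R
from workcell import bot,grab_frame,calibration,job
def cal(n):
    c=calibration(n); return c
def rot(c):
    a=np.array(c["attitude"]); return a if a.shape==(3,3) else R.from_euler('xyz',a).as_matrix()
def ray(c,u,v,z):
    f=210/np.tan(np.radians(c["vfov"])/2); d=rot(c)@np.array([(u-c["cx"])/f,(v-c["cy"])/f,1]); e=np.array(c["eye"])
    return e+d*(z-e[2])/d[2]
def pts(c,dep):
    f=210/np.tan(np.radians(c["vfov"])/2); v,u=np.mgrid[:420,:560]
    p=np.stack([(u-c["cx"])/f*dep,(v-c["cy"])/f*dep,dep],-1)
    return p@rot(c).T+np.array(c["eye"])
def tool(dst):  # world target -> tool-axes shift
    s=bot.observe(); return R.from_euler('xyz',s["tool_rot"]).as_matrix().T@(np.array(dst)-s["position"])
E
python3 - <<'E'
from h import *
print(bot.observe())
for n in("top","side"):
    c=cal(n);print(n,c)
    p,d=grab_frame(n);cv2.imwrite(f"pics/{n}0.png",p);np.save(f"{n}0.npy",d)
print(cal("wrist"))
E
```

```text
pics
{'clock': 0.0, 'qpos': array([ 1.16077689,  0.52200212, -0.03631975,  1.59997618,  0.02118661,
        1.02110023, -0.11280399]), 'qd': array([-0.00041036,  0.00038167,  0.0007113 ,  0.00039238,  0.0005753 ,
        0.0001206 , -0.00136675]), 'joint_efforts': array([-2.11150007e-03, -9.27106762e+01,  1.98023379e+00, -3.69931769e+01,
        1.79767970e-02,  8.15098087e-03,  3.36786240e-05]), 'position': array([ 0.20818108, -0.58896722,  0.23074462]), 'tool_rot': array([-3.14049350e+00,  7.04406413e-05,  3.39791299e-01]), 'force': array([ 0.03278594, -0.16018858,  0.58917084]), 'moment': array([-0.06122745,  0.00204449,  0.02353153]), 'finger_force': 0.0, 'grip_width': 0.08538355694079434}
top {'vfov': 45.166359681375035, 'cx': 281.70229822158416, 'cy': 215.26437368723992, 'eye': array([ 0.00178274, -0.46103069,  1.59438399]), 'attitude': array([-2.75601322,  0.00647397, -1.13222884])}
side {'vfov': 57.89687939979308, 'cx': 286.10685979331043, 'cy': 215.95323952621212, 'eye': array([0.03055198, 0.5743651 , 0.72765069]), 'attitude': array([-2.17040498,  0.00547251, -2.56138096])}
{'vfov': 67.53622555474185, 'cx': 276.6471579452881, 'cy': 203.43742102052786, 'eye': array([ 0.27059439, -0.56763006,  0.37341149]), 'attitude': array([ 2.87611384e+00,  1.39930003e-03, -1.23000572e+00])}
```

View pics/top0.png

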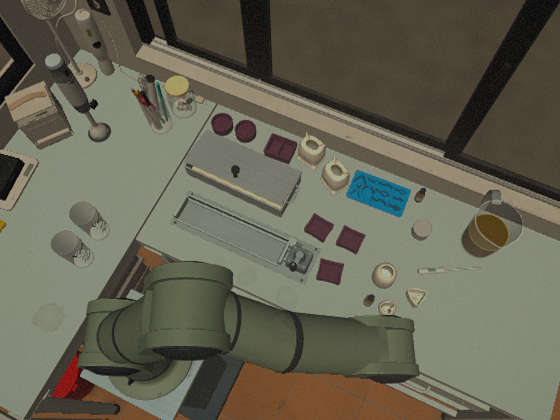

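View pics/side0.png

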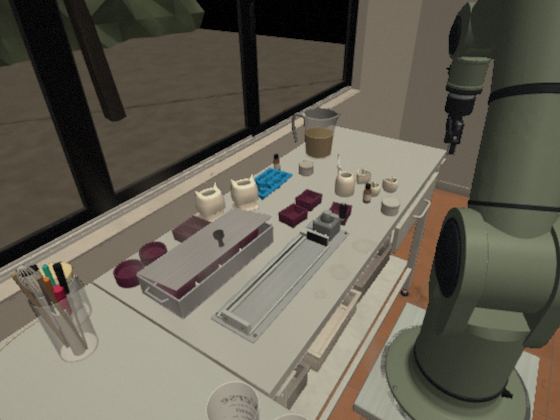

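The top view shows three waiting moulds, at about (319,228), (350,239) and (329,271). The frame runs from (180,205) to (315,265), with its crank at (293,262). The tub's lid is slightly ajar and its knob is at (235,170). Next I'll measure these.

```bash
python3 - <<'E'
from h import *
p=cv2.imread("pics/top0.png");d=np.load("top0.npy");c=cal("top");P=pts(c,d)
hsv=cv2.cvtColor(p,cv2.COLOR_BGR2HSV)
print([hsv[y,x].tolist() for x,y in((319,228),(350,239),(329,271))])
m=((hsv[...,0]>145)&(hsv[...,1]>60)&(hsv[...,2]<120)&(d>0)).astype('u1')
n,l,st,ce=cv2.connectedComponentsWithStats(m)
for i in range(1,n):
    if st[i,4]<80: continue
    q=P[l==i]; r=cv2.minAreaRect((q[q[:,2]>.025][:,:2]*1000).astype('f4')) if (q[:,2]>.025).sum()>5 else None
    print(ce[i].round(),st[i,4],q[:,2].min().round(3),q[:,2].max().round(3),r)
# tub, frame height maps
for nm,(x0,x1,y0,y1),(za,zb) in(("tub",(180,310,125,220),(.05,.14)),("frame",(165,325,190,285),(.003,.03)),("hous",(270,325,230,285),(.05,.07)),("handle",(270,325,230,285),(.115,.15)),("stop",(165,230,190,240),(.03,.05)),("foll",(240,300,225,275),(.03,.045))):
    M=np.zeros_like(m);M[y0:y1,x0:x1]=1
    M=(M>0)&(P[...,2]>za)&(P[...,2]<zb)&(d>0); M=cv2.morphologyEx(M.astype('u1'),cv2.MORPH_OPEN,np.ones((2,2)))
    n,l,st,ce=cv2.connectedComponentsWithStats(M)
    if n<2: print(nm,"none");continue
    i=1+st[1:,4].argmax();q=P[l==i]
    r=cv2.minAreaRect((q[:,:2]*1000).astype('f4'));print(nm,st[i,4],r,np.median(q[:,2]).round(4),q[:,2].max().round(3))
cv2.imwrite("pics/crop0.png",cv2.resize(p[125:325,165:445],None,fx=2.8,fy=2.8,interpolation=cv2.INTER_CUBIC))
E
```

```text
[[169, 94, 84], [174, 94, 81], [173, 92, 83]]
[222. 123.] 311 0.008 0.047 ((808.011962890625, 168.72329711914062), (78.16071319580078, 74.4576644897461), 39.3099365234375)
[245. 130.] 311 0.005 0.043 ((816.7764892578125, 77.89141845703125), (77.96726989746094, 73.83313751220703), 2.8304941654205322)
[280. 148.] 509 -0.003 0.047 ((805.85302734375, -65.88163757324219), (100.2931900024414, 87.2610855102539), 89.5513916015625)
[319. 227.] 392 -0.003 0.043 ((585.6036376953125, -310.5220031738281), (75.27908325195312, 66.72467803955078), 82.5139389038086)
[350. 239.] 401 -0.004 0.043 ((592.654296875, -421.2870788574219), (73.8209457397461, 67.68651580810547), 88.24983215332031)
[330. 271.] 430 -0.002 0.044 ((463.5314636230469, -403.08349609375), (65.52362060546875, 74.17967987060547), 10.429815292358398)
tub 4292 ((462.5355529785156, -222.19961547851562), (970.73046875, 367.4453430175781), 48.13283920288086) 0.083 1.594
frame 1603 ((362.78021240234375, -225.73483276367188), (791.0516967773438, 342.00933837890625), 56.47719192504883) 0.009 1.594
hous 311 ((241.6440887451172, -357.5955810546875), (516.431640625, 78.91475677490234), 14.639074325561523) 0.0596 1.594
handle 45 ((409.0898132324219, -302.9233703613281), (15.410914421081543, 32.23365020751953), 65.83868408203125) 0.127 0.138
stop 82 ((460.6124572753906, 139.7979736328125), (86.98107147216797, 10.011545181274414), 1.812992811203003) 0.0351 0.05
foll 54 ((235.4315185546875, -341.572021484375), (524.0628051757812, 28.402814865112305), 23.977270126342773) 0.0335 1.594
```

View pics/crop0.png

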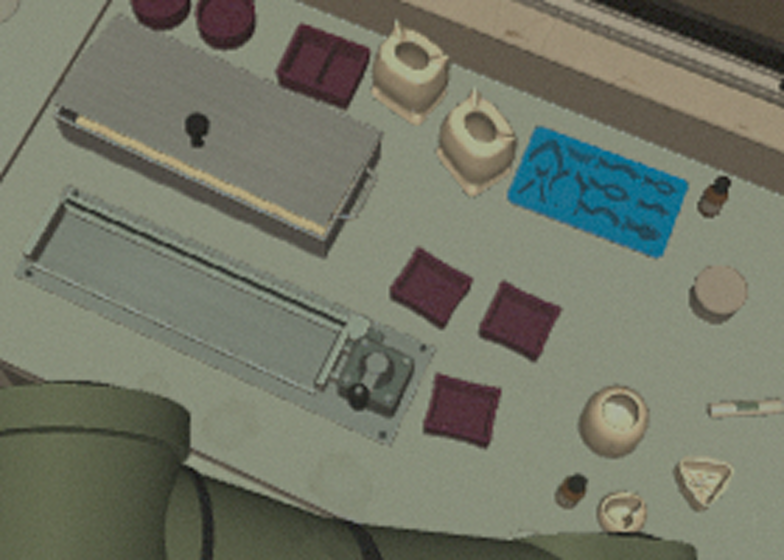

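```bash
python3 - <<'E'
from h import *
p=cv2.imread("pics/top0.png");d=np.load("top0.npy");c=cal("top");P=pts(c,d)
def box(nm,x0,x1,y0,y1,za,zb):
    M=np.zeros(d.shape,bool);M[y0:y1,x0:x1]=1
    M=M&(P[...,2]>za)&(P[...,2]<zb)&(d>.5);n,l,st,ce=cv2.connectedComponentsWithStats(M.astype('u1'))
    i=1+st[1:,4].argmax();q=P[l==i];r=cv2.minAreaRect((q[:,:2]*1000).astype('f4'));print(nm,len(q),r,np.median(q[:,2]).round(4));return q
box("lid",180,310,125,220,.055,.11)
q=box("knob",225,245,160,180,.10,.16);print(q.mean(0),q.max(0))
box("hous",270,325,230,285,.053,.068);q=box("handle",270,325,230,285,.115,.15);print(q.mean(0),q.max(0))
# rays: base corners etc. (crop px)
U=lambda x,y:(x/2.8+165-.3,y/2.8+125-.3)
for nm,x,y,z in(("baseNL",17,277,.005),("baseFL",75,187,.005),("baseNR",390,445,.005),("baseFR",436,347,.005),("handleTop",360,390,.133),("knobTop",197,122,.12)):
    print(nm,ray(c,*U(x,y),z).round(4))
# side view lid edge heights
c2=cal("side");P2=pts(c2,np.load("side0.npy"))
for u,v in((219,236),(160,255),(240,215),(200,262),(185,270)): print(u,v,P2[v,u].round(4))
E
```

```text
lid 4320 ((656.6605224609375, 6.1468048095703125), (374.981689453125, 164.19537353515625), 88.39810943603516) 0.0827
knob 71 ((616.5010375976562, 6.373654365539551), (27.24789810180664, 24.480777740478516), 9.338617324829102) 0.1317
[0.61472679 0.00578915 0.12869774] [0.63051037 0.01842702 0.1391608 ]
hous 298 ((454.7188415527344, -297.5024108886719), (66.44517517089844, 70.9780502319336), 0.04633181914687157) 0.0599
handle 45 ((404.1654968261719, -297.9524841308594), (19.90052604675293, 19.193767547607422), 58.17380905151367) 0.1279
[ 0.40325193 -0.29791642  0.12803121] [ 0.41522694 -0.28621094  0.13834685]
baseNL [0.3956 0.1492 0.005 ]
baseFL [0.53   0.1436 0.005 ]
baseNR [ 0.3967 -0.3437  0.005 ]
baseFR [ 0.5278 -0.3444  0.005 ]
handleTop [ 0.4064 -0.2992  0.133 ]
knobTop [0.6255 0.0109 0.12  ]
219 236 [0.6097 0.015  0.1287]
160 255 [0.7806 0.0848 0.0355]
240 215 [ 0.6701 -0.1408  0.0834]
200 262 [0.6111 0.0902 0.0941]
185 270 [0.6232 0.1304 0.0921]
```

Units first: shifts go in shares of 0.3 m and turns go in shares of 180 degrees. So 0.194 m is 0.6467, -0.064 m is -0.2133, -0.615 rad is -0.1958.

```bash
cat >> h.py <<'E'
def go(x=None,y=None,z=None,yaw=None):
    "print tool-axes row to reach world pose, tool down"
    s=bot.observe(); p=s["position"]; A=R.from_euler('xyz',s["tool_rot"])
    t=[p[i] if v is None else v for i,v in enumerate((x,y,z))]
    B=R.from_euler('xyz',[np.pi,0,s["tool_rot"][2] if yaw is None else yaw])
    print("row",(A.inv().apply(np.array(t)-p)).round(4),(A.inv()*B).as_rotvec().round(3))
E
python3 -m creep '[0.085,0.6467,-0.2133,0,0,0,-0.1958,0.085,0.6467,-0.2133,0,0,0,-0.1958,0.085,0.6467,-0.2133,0,0,0,-0.1958,0.085,0.6467,-0.2133,0,0,0,-0.1958,0.085,0.6467,-0.2133,0,0,0,-0.1958]' 40
python3 -c "
from h import *
go(.53,-.34,.231,np.pi/2)"
```

```text
clock: 0.72
position: [0.3703, -0.4638, 0.2311]
tool_rot: [-3.141, -0.0, 0.956]
force: [-1.3, -1.3, -0.4]
grip_width: 0.085
finger_force: 0.0
row [1.933e-01 5.900e-02 1.000e-04] [-0.    -0.    -0.615]
```

In the tool's units: 0.193 m is 0.6433, 0.059 m is 0.1967, -0.615 rad is -0.1958.

```bash
python3 -m creep '[0.085,0.6433,0.1967,0,0,0,-0.1958,0.085,0.6433,0.1967,0,0,0,-0.1958,0.085,0.6433,0.1967,0,0,0,-0.1958,0.085,0.6433,0.1967,0,0,0,-0.1958,0.085,0.6433,0.1967,0,0,0,-0.1958]'
cat >> h.py <<'E'
def shot(tag):
    c=cal("wrist");p,d=grab_frame("wrist");cv2.imwrite(f"pics/{tag}.png",p);np.save(f"{tag}.npy",d);return c,p,d,pts(c,d)
def moulds(p,P,zlo=.028,zhi=.048,lim=None):
    hsv=cv2.cvtColor(p,cv2.COLOR_BGR2HSV)
    m=((hsv[...,0]>145)&(hsv[...,1]>50)&(hsv[...,2]<150)&(P[...,2]>zlo)&(P[...,2]<zhi)).astype('u1')
    m=cv2.morphologyEx(m,cv2.MORPH_OPEN,np.ones((2,2)))
    n,l,st,ce=cv2.connectedComponentsWithStats(m,connectivity=8)
    for i in range(1,n):
        if st[i,4]<150: continue
        q=P[l==i];k=cv2.minAreaRect((q[:,:2]*1000).astype('f4'))
        print("mould px",ce[i].round(),st[i,4],"z",np.median(q[:,2]).round(4),np.round(k[0],1),np.round(k[1],1),round(k[2],1))
E
python3 - <<'E'
from h import *
c,p,d,P=shot("w1");moulds(p,P);print(c["eye"],bot.observe()["position"])
E
```

```text
clock: 1.35
position: [0.5288, -0.3419, 0.2308]
tool_rot: [-3.141, 0.0, 1.567]
force: [0.2, -0.5, 0.1]
grip_width: 0.0852
finger_force: 0.0
mould px [334. 150.] 1652 z 0.0357 [ 578.4 -312.6] [ 84.6 107.7] 82.0
mould px [222. 232.] 1517 z 0.0356 [ 471.9 -369.1] [200.7  85.5] 81.4
mould px [335. 247.] 1463 z 0.0356 [ 591.2 -377. ] [ 86.3 220.4] 10.2
[ 0.52915189 -0.27626709  0.37342657] [ 0.52799784 -0.34282084  0.23092338]
```

View pics/w1.png

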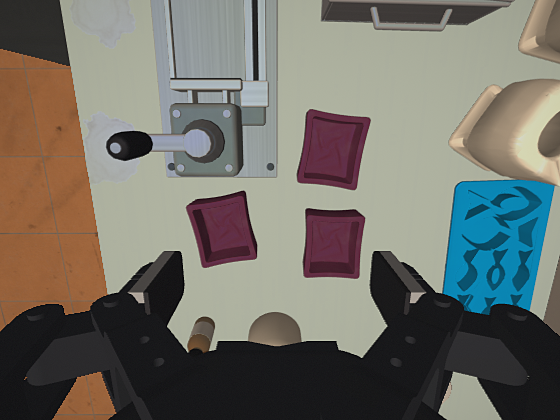

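```bash
cat >> h.py <<'E'
def moulds2(p,P,c,zt=.0357,zlo=.028,zhi=.046,amin=900):
    hsv=cv2.cvtColor(p,cv2.COLOR_BGR2HSV)
    m=((hsv[...,0]>145)&(hsv[...,1]>50)&(hsv[...,2]<170)).astype('u1')
    m=cv2.morphologyEx(m,cv2.MORPH_OPEN,np.ones((3,3)))
    n,l,st,ce=cv2.connectedComponentsWithStats(m)
    out=[]
    for i in range(1,n):
        if st[i,4]<amin: continue
        k=((l==i)&(P[...,2]>zlo)&(P[...,2]<zhi)).astype('u1');k=cv2.morphologyEx(k,cv2.MORPH_OPEN,np.ones((3,3)))
        n2,l2,s2,_=cv2.connectedComponentsWithStats(k)
        if n2<2: continue
        v,u=np.nonzero(l2==1+s2[1:,4].argmax())
        q=np.array([ray(c,a,b,zt)[:2] for a,b in zip(u,v)])*1000
        r=cv2.minAreaRect(q.astype('f4'))
        print("mould px",ce[i].round(),"z",np.median(P[v,u,2]).round(4),np.round(r[0],1),np.round(r[1],1),round(r[2],1));out.append(r)
    return out
E
python3 - <<'E'
from h import *
c=cal("wrist");p=cv2.imread("pics/w1.png");d=np.load("w1.npy");P=pts(c,d)
moulds2(p,P,c)
g=cv2.cvtColor(p,cv2.COLOR_BGR2GRAY)
for r in(20,50):
    print(r,[(u,int(g[r-3:r+4,u].mean()),round(float(np.median(P[r-3:r+4,u,2])),4)) for u in range(150,285,3)])
for u,v,z in((165,178,.004),(277,177,.004),(172,105,.06),(242,105,.06),(172,175,.06),(242,175,.06)):print(ray(c,u,v,z).round(4))
v,u=np.nonzero((g<40)&(P[...,2]>.115)&(P[...,2]<.15));print(u.mean(),v.mean(),ray(c,u.mean(),v.mean(),.133))
E
```

```text
mould px [332. 149.] z 0.0358 [ 587.1 -310.6] [77.6 65.9] 82.0
mould px [222. 229.] z 0.0358 [ 465.  -402.2] [66.6 79.1] 10.4
mould px [333. 243.] z 0.0357 [ 592.5 -420.7] [79.7 66. ] 88.5
20 [(150, 168, -0.0004), (153, 148, 0.0056), (156, 151, 0.0052), (159, 148, 0.0051), (162, 151, 0.005), (165, 141, 0.0051), (168, 176, 0.0128), (171, 48, 0.0093), (174, 152, 0.005), (177, 150, 0.0047), (180, 147, 0.0056), (183, 148, 0.005), (186, 149, 0.0057), (189, 154, 0.0042), (192, 151, 0.0048), (195, 149, 0.0051), (198, 155, 0.0052), (201, 149, 0.0051), (204, 152, 0.0052), (207, 148, 0.0045), (210, 147, 0.0054), (213, 151, 0.0052), (216, 153, 0.005), (219, 146, 0.0058), (222, 152, 0.0049), (225, 144, 0.0052), (228, 152, 0.0056), (231, 150, 0.0048), (234, 143, 0.0056), (237, 146, 0.0051), (240, 149, 0.0051), (243, 147, 0.0053), (246, 172, 0.013), (249, 172, 0.0124), (252, 73, 0.0131), (255, 35, 0.0135), (258, 185, 0.0126), (261, 170, 0.0133), (264, 187, 0.013), (267, 149, 0.0047), (270, 148, 0.0057), (273, 147, 0.0048), (276, 129, 0.0052), (279, 171, -0.0001), (282, 169, -0.0006)]
50 [(150, 170
[... 418 characters left out ...]
, 0.0048), (216, 155, 0.0051), (219, 149, 0.0051), (222, 152, 0.0046), (225, 150, 0.005), (228, 158, 0.0052), (231, 151, 0.0054), (234, 150, 0.0048), (237, 149, 0.0054), (240, 149, 0.0048), (243, 154, 0.0045), (246, 175, 0.0136), (249, 174, 0.013), (252, 128, 0.0132), (255, 37, 0.0136), (258, 143, 0.0123), (261, 177, 0.0132), (264, 186, 0.0131), (267, 148, 0.0051), (270, 149, 0.0052), (273, 148, 0.0057), (276, 129, 0.0046), (279, 173, 0.0001), (282, 172, -0.0004)]
[ 0.3943 -0.3455  0.004 ]
[ 0.528  -0.3449  0.004 ]
[ 0.4282 -0.2646  0.06  ]
[ 0.495  -0.2649  0.06  ]
[ 0.422  -0.3321  0.06  ]
[ 0.4927 -0.3324  0.06  ]
125.76072607260726 145.46204620462046 [ 0.4138939  -0.29652875  0.133     ]
```

```bash
python3 - <<'E'
from h import *
c=cal("wrist");d=np.load("w1.npy");P=pts(c,d)
A=[];B=[]
for r in range(5,75):
    z=P[r,:,2]; 
    lo=[u for u in range(155,185) if z[u]>.009]; hi=[u for u in range(232,256) if z[u]>.009]
    if lo and hi: A.append(ray(c,max(lo)+.5,r,.009)[:2]);B.append(ray(c,min(hi)-.5,r,.013)[:2])
for n,Q in(("near",A),("far",B)):
    Q=np.array(Q);k=np.polyfit(Q[:,1],Q[:,0],1);print(n,k,np.polyval(k,[-.15,-.05,.1]),len(Q))
M=(P[...,2]>.12)&(P[...,2]<.15);M[:, 200:]=0;M[180:]=0
v,u=np.nonzero(M);q=P[v,u];print("handle",q.mean(0),q.min(0),q.max(0),(q.min(0)+q.max(0))/2)
M=(P[...,2]>.033)&(P[...,2]<.042);M[95:]=0;M[:,160]=0;M[:,280:]=0;q=P[M];q=q[q[:,1]>-.26]
print("foll",len(q),np.percentile(q,[2,50,98],axis=0))
go(.5871,-.3106,.06,np.radians(82))
E
```

```text
near [0.02132655 0.42298545] [0.41978646 0.42191912 0.4251181 ] 70
far [0.00554889 0.49556607] [0.49473373 0.49528862 0.49612095] 70
handle [ 0.40958754 -0.29716614  0.12966314] [ 0.39775309 -0.30881283  0.12000621] [ 0.41806889 -0.28693267  0.13558814] [ 0.40791099 -0.29787275  0.12779717]
foll 864 [[ 0.42273982 -0.24857129  0.03637677]
 [ 0.45712364 -0.2436777   0.03872479]
 [ 0.49132748 -0.23799218  0.04058841]]
row [0.0327 0.0591 0.1708] [-0.001  0.001  0.134]
```

In the tool's units: 0.17 m is 0.5667, 0.1 m is 0.3333, 0.134 rad is 0.0427.

```bash
python3 -m creep '[0.085,0.11,0.1967,0.3333,0,0,0.0427,0.085,0.11,0.1967,0.3333,0,0,0.0427,0.085,0.11,0.1967,0.5667,0,0,0.0427,0.085,0.11,0.1967,0.5667,0,0,0.0427,0.085,0.11,0.1967,0.5667,0,0,0.0427]' 40
python3 -c "
from h import *
go(.5871,-.3106,.005,np.radians(82))"
```

```text
clock: 2.02
position: [0.588, -0.3098, 0.0628]
tool_rot: [3.141, 0.001, 1.433]
force: [-0.4, -0.8, 0.4]
grip_width: 0.085
finger_force: 0.0
row [-0.0008 -0.0008  0.0578] [0.    0.001 0.002]
```

In the tool's units: 0.057 m is 0.19, 0.03 m is 0.1.

```bash
python3 -m creep '[0.085,-0.0033,-0.0033,0.1,0,0,0,0.085,-0.0033,-0.0033,0.19,0,0,0,0.085,-0.0033,-0.0033,0.19,0,0,0,0.06,-0.0033,-0.0033,0.19,0,0,0,0.06,-0.0033,-0.0033,0.19,0,0,0]' 40
python3 -m creep '[0.05,0,0,0,0,0,0,0.05,0,0,0,0,0,0,0.05,0,0,-0.1667,0,0,0,0.05,0,0,-0.3333,0,0,0,0.05,0,0,-0.4833,0,0,0]' 40
python3 -c "
from h import *
go(.4575,.092,.15,np.pi/2)"
```

```text
clock: 2.65
position: [0.5885, -0.3098, 0.0071]
tool_rot: [3.139, 0.001, 1.435]
force: [-3.0, 0.1, 9.2]
grip_width: 0.0656
finger_force: 43.5
clock: 3.28
position: [0.5878, -0.3091, 0.1532]
tool_rot: [3.139, 0.001, 1.435]
force: [0.6, -0.4, -1.4]
grip_width: 0.0657
finger_force: 46.2
row [ 0.3798 -0.1833  0.0024] [ 0.003  0.001 -0.135]
```

In the tool's units: 0.19 m is 0.6333, -0.092 m is -0.3067, -0.07 rad is -0.0223.

```bash
python3 -m creep '[0.05,0.6333,-0.3067,0,0,0,-0.0223,0.05,0.6333,-0.3067,0,0,0,-0.0223,0.05,0.6333,-0.3067,0,0,0,-0.0223,0.05,0.6333,-0.3067,0,0,0,-0.0223,0.05,0.6333,-0.3067,0,0,0,-0.0223]' 
python3 -c "
from h import *
go(.4575,.092,.06,np.pi/2)"
```

```text
clock: 3.9
position: [0.5222, -0.1066, 0.1513]
tool_rot: [3.139, 0.0, 1.508]
force: [-0.2, -0.2, -0.3]
grip_width: 0.0655
finger_force: 46.3
row [ 0.1943 -0.0772  0.091 ] [ 0.002  0.001 -0.062]
```

```bash
python3 -c "
from h import *
c,p,d,P=shot('w2')"
```

```text
(no output)
```

View pics/w2.png

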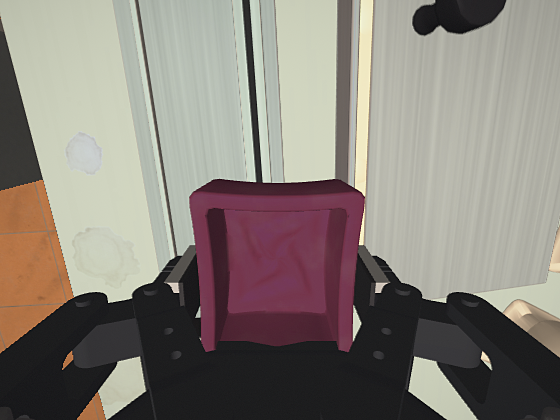

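The mould is held square between the pads, with its top rim at rows 180–210, and the channel is visible ahead of it. I'll carry on to the stop end.

In the tool's units: 0.194 m is 0.6467, -0.077 m is -0.2567, -0.062 rad is -0.0197.

```bash
python3 -m creep '[0.05,0.6467,-0.2567,0,0,0,-0.0197,0.05,0.6467,-0.2567,0,0,0,-0.0197,0.05,0.6467,-0.2567,0,0,0,-0.0197,0.05,0.6467,-0.2567,0.1333,0,0,-0.0197,0.05,0.6467,-0.2567,0.2333,0,0,-0.0197]' 
python3 - <<'E'
from h import *
go(.4575,.092,.013,np.pi/2)
c,p,d,P=shot('w3')
M=(P[...,2]>.033)&(P[...,2]<.044)&(P[...,1]>.1)&(P[...,0]>.4)&(P[...,0]<.52)
hsv=cv2.cvtColor(p,cv2.COLOR_BGR2HSV);M&=hsv[...,1]<50
q=P[M];print(len(q),np.percentile(q,[2,50,98],axis=0) if len(q) else 0)
# held mould front rim: plum pixels 
m=(hsv[...,0]>145)&(hsv[...,1]>50)&(P[...,2]>0);q=P[m];print(np.percentile(q,[2,50,98],axis=0))
E
```

```text
clock: 4.58
position: [0.4582, 0.0914, 0.0791]
tool_rot: [3.14, -0.0, 1.569]
force: [0.7, -0.5, -0.9]
grip_width: 0.0659
finger_force: 46.3
row [ 0.0005 -0.0009  0.0661] [ 0.002 -0.    -0.002]
2944 [[0.42095923 0.13771415 0.03500712]
 [0.45792417 0.14352577 0.03981169]
 [0.49660418 0.14931614 0.04119135]]
[[0.4279093  0.02717125 0.01329055]
 [0.46921504 0.09145273 0.08207945]
 [0.63217596 0.150444   0.1088206 ]]
```

In the tool's units: 0.066 m is 0.22, -0.001 m is -0.0033.

```bash
python3 -m creep '[0.05,0,-0.0033,0.1333,0,0,0,0.05,0,-0.0033,0.2,0,0,0,0.05,0,-0.0033,0.22,0,0,0,0.05,0,-0.0033,0.22,0,0,0,0.085,0,-0.0033,0.22,0,0,0]' 
python3 -m creep '[0.085,0,0,0,0,0,0,0.085,0,0,0,0,0,0,0.085,0,0,-0.1667,0,0,0,0.085,0,0,-0.3333,0,0,0,0.085,0,0,-0.5333,0,0,0]'
python3 - <<'E'
from h import *
c,p,d,P=shot('w4');moulds2(p,P,c,zt=.041,zlo=.034,zhi=.05)
go(.5,-.15,.20,np.pi/2)
E
```

```text
clock: 5.25
position: [0.4574, 0.0904, 0.0143]
tool_rot: [3.14, -0.0, 1.567]
force: [0.9, 0.0, -0.0]
grip_width: 0.0815
finger_force: 0.0
clock: 5.88
position: [0.456, 0.0904, 0.1748]
tool_rot: [-3.14, -0.0, 1.568]
force: [1.5, -1.3, 1.1]
grip_width: 0.0852
finger_force: 0.0
mould px [278. 191.] z 0.0408 [457.3  90.9] [77.1 65.8] 89.7
row [-0.2414  0.0422 -0.0186] [ 0.007 -0.001 -0.002]
```

In the tool's units: -0.2 m is -0.6667, 0.04 m is 0.1333, 0.007 rad is 0.0022.

```bash
python3 -m creep '[0.085,-0.6667,0.1333,-0.0667,0.0022,0,0,0.085,-0.6667,0.1333,-0.0667,0.0022,0,0,0.085,-0.6667,0.1333,-0.0667,0.0022,0,0,0.085,-0.6667,0.1333,-0.0667,0.0022,0,0,0.085,-0.6667,0.1333,-0.0667,0.0022,0,0]' 
python3 -m creep '[0.085,-0.8333,0.1333,-0.0333,0,0,0,0.085,-0.8333,0.1333,-0.0333,0,0,0,0.085,-0.8333,0.1333,-0.0333,0,0,0,0.085,-0.8333,0.1333,-0.0333,0,0,0,0.085,-0.8333,0.1333,-0.0333,0,0,0]'
python3 - <<'E'
from h import *
c,p,d,P=shot('w5');moulds2(p,P,c)
go(.5925,-.4207,.06,np.radians(88.5))
E
```

```text
clock: 6.55
position: [0.4959, -0.1102, 0.1932]
tool_rot: [-3.134, -0.0, 1.566]
force: [0.4, -0.4, 0.0]
grip_width: 0.085
finger_force: 0.0
clock: 7.18
position: [0.5353, -0.3622, 0.2022]
tool_rot: [-3.134, 0.0, 1.565]
force: [-0.8, 1.5, 0.3]
grip_width: 0.0852
finger_force: 0.0
mould px [213. 220.] z 0.0357 [ 466.4 -401.1] [66.5 77.8] 10.6
mould px [334. 235.] z 0.0357 [ 593.9 -419. ] [78.5 65.5] 88.5
row [-0.0608  0.0581  0.1418] [-0.007 -0.001  0.022]
```

In the tool's units: 0.196 m is 0.6533, 0.17 m is 0.5667, -0.007 rad is -0.0022.

```bash
python3 -m creep '[0.085,-0.2,0.1967,0.1667,-0.0022,0,0.007,0.085,-0.2,0.1967,0.3333,-0.0022,0,0.007,0.085,-0.2,0.1967,0.4733,-0.0022,0,0.007,0.085,-0.2,0.1967,0.5667,-0.0022,0,0.007,0.085,-0.2,0.1967,0.6533,-0.0022,0,0.007]'
python3 -m creep '[0.085,0,0,0,0,0,0,0.05,0,0,0,0,0,0,0.05,0,0,0,0,0,0,0.05,0,0,0,0,0,0,0.05,0,0,0,0,0,0]' 40
python3 -m creep '[0.05,0,0,0,0,0,0,0.05,0,0,-0.1333,0,0,0,0.05,0,0,-0.3,0,0,0,0.05,0,0,-0.4833,0,0,0,0.05,0,0,-0.4833,0,0,0]' 40
python3 -c "
from h import *
go(.4575,.009,.15,np.pi/2)"
```

```text
clock: 7.85
position: [0.5939, -0.4171, 0.0055]
tool_rot: [3.141, -0.001, 1.548]
force: [-0.3, 0.1, 0.7]
grip_width: 0.0849
finger_force: 0.0
clock: 8.48
position: [0.5937, -0.4202, 0.0084]
tool_rot: [3.14, 0.001, 1.546]
force: [0.1, 2.2, 8.4]
grip_width: 0.0658
finger_force: 46.0
clock: 9.1
position: [0.5948, -0.4212, 0.1575]
tool_rot: [3.135, 0.004, 1.545]
force: [1.1, -0.6, -1.0]
grip_width: 0.0658
finger_force: 45.7
row [ 0.4266 -0.1483  0.0046] [ 0.007  0.004 -0.026]
```

In the tool's units: 0.213 m is 0.71, -0.074 m is -0.2467, -0.013 rad is -0.0041.

```bash
python3 -m creep '[0.05,0.71,-0.2467,0,0,0,-0.0041,0.05,0.71,-0.2467,0,0,0,-0.0041,0.05,0.71,-0.2467,0,0,0,-0.0041,0.05,0.71,-0.2467,0,0,0,-0.0041,0.05,0.71,-0.2467,0,0,0,-0.0041]' 
python3 -m creep '[0.05,0.71,-0.2467,0,0.0022,0.0013,-0.0041,0.05,0.71,-0.2467,0,0.0022,0.0013,-0.0041,0.05,0.71,-0.2467,0,0.0022,0.0013,-0.0041,0.05,0.71,-0.2467,0.1333,0.0022,0.0013,-0.0041,0.05,0.71,-0.2467,0.2667,0.0022,0.0013,-0.0041]' 
python3 -c "
from h import *
go(.4575,.009,.0145,np.pi/2)
c,p,d,P=shot('w6');moulds2(p,P,c,zt=.041,zlo=.03,zhi=.06)"
```

```text
clock: 9.72
position: [0.5237, -0.2024, 0.152]
tool_rot: [3.142, -0.0, 1.562]
force: [0.5, -0.5, -1.4]
grip_width: 0.0655
finger_force: 45.6
clock: 10.35
position: [0.4529, 0.0108, 0.0711]
tool_rot: [-3.137, -0.005, 1.575]
force: [1.6, -0.6, -1.3]
grip_width: 0.0659
finger_force: 45.7
row [-0.0021  0.0049  0.0566] [-0.005 -0.005  0.004]
mould px [286.  85.] z 0.0407 [457.3  90.2] [76.5 64.2] 89.7
mould px [542. 293.] z 0.0369 [618.8 -33. ] [17.3 76.7] 13.2
```

In the tool's units: 0.057 m is 0.19, 0.005 m is 0.0167, -0.005 rad is -0.0016.

```bash
python3 -m creep '[0.05,-0.0067,0.0167,0.0667,-0.0016,-0.0016,0,0.05,-0.0067,0.0167,0.1333,-0.0016,-0.0016,0,0.05,-0.0067,0.0167,0.1867,-0.0016,-0.0016,0,0.05,-0.0067,0.0167,0.19,-0.0016,-0.0016,0,0.05,-0.0067,0.0167,0.19,-0.0016,-0.0016,0]' 
python3 -m creep '[0.085,0,0,0,0,0,0,0.085,0,0,0,0,0,0,0.085,0,0,-0.1333,0,0,0,0.085,0,0,-0.3333,0,0,0,0.085,0,0,-0.5333,0,0,0]'
python3 - <<'E'
from h import *
c,p,d,P=shot('w7');moulds2(p,P,c,zt=.041,zlo=.034,zhi=.05)
go(.51,-.34,.20,np.radians(100))
E
```

```text
clock: 11.02
position: [0.4578, 0.0066, 0.0152]
tool_rot: [-3.14, 0.001, 1.571]
force: [-0.0, -0.4, -1.6]
grip_width: 0.0662
finger_force: 45.8
clock: 11.65
position: [0.4572, 0.0072, 0.1766]
tool_rot: [-3.139, 0.001, 1.572]
force: [-0.0, -1.8, 0.5]
grip_width: 0.085
finger_force: 0.0
mould px [277.  94.] z 0.0408 [457.1  90.5] [77.5 66.1] 89.8
mould px [277. 192.] z 0.0408 [457.9   6.2] [65.6 77.6] 0.1
row [-0.3479  0.0498 -0.0164] [ 0.006  0.001 -0.173]
```

In the tool's units: -0.2 m is -0.6667, 0.025 m is 0.0833, -0.08 rad is -0.0255.

```bash
python3 -m creep '[0.085,-0.6667,0.0833,-0.0667,0,0,-0.0255,0.085,-0.6667,0.0833,-0.0667,0,0,-0.0255,0.085,-0.6667,0.0833,-0.0667,0,0,-0.0255,0.085,-0.6667,0.0833,-0.0667,0,0,-0.0255,0.085,-0.6667,0.0833,-0.0667,0,0,-0.0255]' 
python3 -m creep '[0.085,-0.5,0.0333,0,0,0,-0.0286,0.085,-0.5,0.0333,0,0,0,-0.0286,0.085,-0.5,0.0333,0,0,0,-0.0286,0.085,-0.5,0.0333,0,0,0,-0.0286]'
python3 - <<'E'
from h import *
c,p,d,P=shot('w8');r=moulds2(p,P,c)
go(.466,-.4015,.005,np.radians(100.5))
E
```

```text
clock: 12.32
position: [0.4827, -0.1932, 0.1947]
tool_rot: [-3.14, 0.001, 1.65]
force: [0.9, 1.1, -0.8]
grip_width: 0.0849
finger_force: 0.0
clock: 12.82
position: [0.5052, -0.3412, 0.1943]
tool_rot: [-3.139, -0.0, 1.742]
force: [-0.5, 1.6, -0.6]
grip_width: 0.0849
finger_force: 0.0
mould px [229. 234.] z 0.0357 [ 465.8 -400.9] [65.6 78.6] 10.5
row [-0.0541 -0.0489  0.1896] [-0.002 -0.    -0.011]
```

In the tool's units: 0.189 m is 0.63, 0.05 m is 0.1667, -0.011 rad is -0.0035.

```bash
python3 -m creep '[0.085,-0.18,-0.1633,0.1667,0,0,-0.0035,0.085,-0.18,-0.1633,0.3,0,0,-0.0035,0.085,-0.18,-0.1633,0.4333,0,0,-0.0035,0.085,-0.18,-0.1633,0.55,0,0,-0.0035,0.085,-0.18,-0.1633,0.63,0,0,-0.0035]'
python3 -m creep '[0.085,0,0,0,0,0,0,0.05,0,0,0,0,0,0,0.05,0,0,0,0,0,0,0.05,0,0,0,0,0,0,0.05,0,0,0,0,0,0]' 40
python3 -m creep '[0.05,0,0,0,0,0,0,0.05,0,0,-0.1333,0,0,0,0.05,0,0,-0.3,0,0,0,0.05,0,0,-0.4833,0,0,0,0.05,0,0,-0.6333,0,0,0]' 40
python3 -c "
from h import *
go(.4575,-.076,.18,np.pi/2)"
```

```text
clock: 13.5
position: [0.4661, -0.4003, 0.0047]
tool_rot: [-3.139, -0.001, 1.755]
force: [0.3, 0.4, 0.1]
grip_width: 0.0849
finger_force: 0.0
clock: 14.12
position: [0.4664, -0.4031, 0.0075]
tool_rot: [-3.141, 0.002, 1.753]
force: [-0.2, 4.3, 8.9]
grip_width: 0.0659
finger_force: 45.7
clock: 14.75
position: [0.466, -0.403, 0.1991]
tool_rot: [-3.141, 0.002, 1.753]
force: [-0.5, 0.0, -0.4]
grip_width: 0.0659
finger_force: 45.5
row [0.3232 0.0508 0.0184] [-0.001  0.002  0.182]
```

In the tool's units: 0.2 m is 0.6667, 0.032 m is 0.1067, 0.18 rad is 0.0573.

```bash
python3 -m creep '[0.05,0.6667,0.1067,0,0,0,0.0573,0.05,0.6667,0.1067,0,0,0,0.0573,0.05,0.6667,0.1067,0,0,0,0.0573,0.05,0.6667,0.1067,0,0,0,0.0573]' 
python3 -c "
from h import *
go(.4575,-.077,.07,np.pi/2)"
```

```text
clock: 15.25
position: [0.4613, -0.1968, 0.1969]
tool_rot: [-3.141, 0.001, 1.577]
force: [0.6, -0.7, -1.8]
grip_width: 0.0658
finger_force: 45.5
row [ 0.12   -0.0029  0.1268] [-0.001  0.001  0.007]
```

In the tool's units: 0.15 m is 0.5, 0.12 m is 0.4, 0.007 rad is 0.0022.

```bash
python3 -m creep '[0.05,0.2,-0.01,0.1,0,0,0.0022,0.05,0.4,-0.01,0.1333,0,0,0.0022,0.05,0.4,-0.01,0.2667,0,0,0.0022,0.05,0.4,-0.01,0.4,0,0,0.0022,0.05,0.4,-0.01,0.5,0,0,0.0022]' 
python3 -c "
from h import *
go(.4575,-.077,.0135,np.pi/2)"
```

```text
clock: 15.88
position: [0.4576, -0.0809, 0.0448]
tool_rot: [-3.14, 0.001, 1.566]
force: [1.1, 0.2, -0.6]
grip_width: 0.066
finger_force: 45.6
row [ 0.004  -0.0001  0.0313] [-0.002  0.001 -0.005]
```

```bash
python3 -m creep '[0.05,0.0067,0,0.0667,0,0,0,0.05,0.0067,0,0.1033,0,0,0,0.05,0.0067,0,0.1033,0,0,0,0.085,0.0067,0,0.1033,0,0,0,0.085,0.0067,0,0.1033,0,0,0]' 
python3 -m creep '[0.085,0,0,0,0,0,0,0.085,0,0,-0.1667,0,0,0,0.085,0,0,-0.3333,0,0,0,0.085,0,0,-0.5333,0,0,0,0.085,0,0,-0.7333,0,0,0]'
python3 - <<'E'
from h import *
c,p,d,P=shot('w9');moulds2(p,P,c,zt=.041,zlo=.034,zhi=.05)
go(.54,-.06,.25,np.pi/2)
E
```

```text
clock: 16.5
position: [0.458, -0.079, 0.0154]
tool_rot: [-3.141, 0.001, 1.565]
force: [0.4, -0.3, -0.3]
grip_width: 0.0848
finger_force: 0.0
clock: 17.12
position: [0.4576, -0.0785, 0.2369]
tool_rot: [-3.14, 0.001, 1.566]
force: [1.2, -0.8, 0.6]
grip_width: 0.0849
finger_force: 0.0
mould px [276.  26.] z 0.0408 [457.   73.2] [44.3 64.9] 89.7
mould px [277.  98.] z 0.0409 [457.5   5.6] [65.4 77.8] 0.1
mould px [277. 179.] z 0.0408 [457.4 -78.3] [77.8 66.1] 89.8
row [ 0.0186  0.0798 -0.006 ] [ 0.006  0.002 -0.005]
```

```bash
python3 - <<'E'
from h import *
print(bot.observe()["qpos"].round(2))
c=cal("wrist");P=pts(c,np.load("w9.npy"))
M=(P[...,0]>.57)&(P[...,0]<.68)&(abs(P[...,1])<.04)&(P[...,2]>.112)&(P[...,2]<.16)
q=P[M];print(len(q));print(np.percentile(q,[2,50,98],axis=0) if len(q) else '')
go(.58,.006,.25,np.pi)
E
```

```text
[ 0.46  0.28 -0.5   1.97  0.17  0.92 -0.14]
1578
[[ 0.60904448 -0.00463934  0.11456661]
 [ 0.61751571  0.00781287  0.14218156]
 [ 0.6343108   0.02022213  0.14512244]]
row [ 0.0848  0.1195 -0.0059] [ 0.003  0.007 -1.575]
```

Units first: shifts go in shares of 0.3 m and turns go in shares of 180 degrees. So 0.12 m is 0.4, 0.09 m is 0.3, -0.93 rad is -0.296.

```bash
python3 -m creep '[0.085,0.0667,0.1,0,0,0,-0.0595,0.085,0.1333,0.2,0,0,0,-0.119,0.085,0.2,0.3,0,0,0,-0.1783,0.085,0.2833,0.4,0,0,0,-0.2378,0.085,0.2833,0.4,0,0,0,-0.296]' 
python3 -m creep '[0.085,0,0,0,0,0,-0.0595,0.085,0,0,0,0,0,-0.119,0.085,0,0,0,0,0,-0.1783,0.085,0,0,0,0,0,-0.2037,0.085,0,0,0,0,0,-0.2037]' 
python3 - <<'E'
from h import *
print(bot.observe()["qpos"].round(2))
c,p,d,P=shot('w10')
M=(P[...,0]>.57)&(P[...,0]<.68)&(abs(P[...,1])<.04)&(P[...,2]>.10)&(P[...,2]<.16)
v,u=np.nonzero(M);q=P[M];print(len(q));print(np.percentile(q,[2,50,98],axis=0));print(u.mean(),v.mean())
T=q[q[:,2]>.133];print("top",np.percentile(T,[1,50,99],axis=0))
# lid plane: x vs z
for x in np.arange(.57,.76,.02):
    k=P[(abs(P[...,0]-x)<.003)&(abs(P[...,1]-.06)<.03)];print(round(x,2),np.median(k[:,2]).round(4) if len(k) else None,end=' ')
M=(P[...,2]>.06)&(P[...,2]<.12)&(P[...,0]>.55);print(np.percentile(P[M],[.5,99.5],axis=0))
go(.62,.0078,.2,np.pi)
E
```

```text
clock: 17.8
position: [0.5796, 0.0081, 0.234]
tool_rot: [-3.141, -0.002, 2.504]
force: [-0.1, -0.3, -0.7]
grip_width: 0.0849
finger_force: 0.0
clock: 18.42
position: [0.5783, 0.0056, 0.2342]
tool_rot: [-3.141, -0.002, 3.135]
force: [-0.7, 0.2, -1.1]
grip_width: 0.0849
finger_force: 0.0
[ 0.46  0.56 -0.84  1.69  0.46  1.1   1.05]
980
[[ 0.60599333 -0.00479457  0.10232372]
 [ 0.61556164  0.00768176  0.13449818]
 [ 0.63181702  0.020181    0.13741669]]
279.9642857142857 247.90102040816328
top [[ 0.60717363 -0.00480553  0.13309272]
 [ 0.61840119  0.00768036  0.1351439 ]
 [ 0.63172938  0.02023386  0.13756174]]
0.57 0.2998 0.59 0.2978 0.61 0.0937 0.63 0.0902 0.65 0.0866 0.67 0.0829 0.69 0.0792 0.71 0.0757 0.73 0.072 0.75 None [[ 0.57690639 -0.20854676  0.06266055]
 [ 0.83440628  0.18993648  0.09902094]]
row [-0.0417  0.0025  0.0342] [-0.001 -0.002 -0.008]
```

View pics/w10.png

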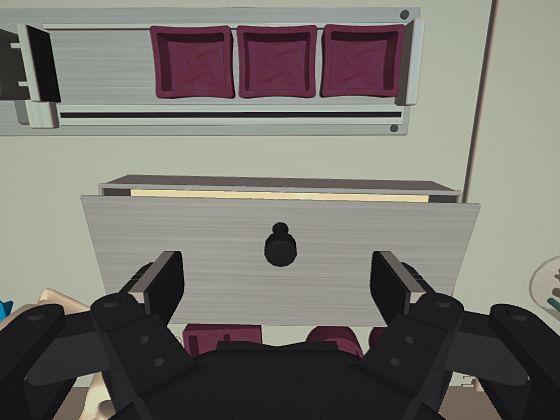

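Three moulds lie in the channel at around row 62. The lid is ajar, its knob is at (280,248), and it measures 0.18 rad. I'll grip the knob next.

In the tool's units: 0.127 m is 0.4233, 0.1 m is 0.3333.

```bash
python3 -m creep '[0.085,-0.1333,0.0067,0.0667,0,0,0,0.085,-0.1333,0.0067,0.2,0,0,0,0.085,-0.1333,0.0067,0.3333,0,0,0,0.085,-0.1333,0.0067,0.4233,0,0,0,0.02,-0.1333,0.0067,0.4233,0,0,0]' 40
python3 -m creep '[0.02,0,0,0,0,0,0,0.02,0,0,0,0,0,0,0.02,0,0,0,0,0,0,0.02,0,0,0,0,0,0]' 40
```

```text
clock: 19.1
position: [0.6172, 0.0075, 0.1058]
tool_rot: [-3.14, -0.005, 3.134]
force: [-0.6, 0.2, 0.6]
grip_width: 0.0695
finger_force: 0.0
clock: 19.6
position: [0.6183, 0.0082, 0.1079]
tool_rot: [-3.141, -0.001, 3.136]
force: [-1.4, 4.9, 2.1]
grip_width: 0.0262
finger_force: 39.3
```

In the tool's units: -0.05 m is -0.1667, -0.046 m is -0.1533.

```bash
python3 -m creep '[0.02,-0.0233,0,-0.04,0,0,0,0.02,-0.0533,0,-0.08,0,0,0,0.02,-0.0833,0,-0.11,0,0,0,0.02,-0.1167,0,-0.14,0,0,0,0.02,-0.1533,0,-0.1667,0,0,0]' 40
```

```text
clock: 20.23
position: [0.6639, 0.007, 0.1576]
tool_rot: [-3.14, -0.004, 3.136]
force: [-2.9, 0.9, -2.5]
grip_width: 0.0262
finger_force: 40.2
```

In the tool's units: -0.0625 m is -0.2083, -0.012 m is -0.04.

```bash
python3 -m creep '[0.02,-0.04,0,-0.0217,0,0,0,0.02,-0.08,0,-0.04,0,0,0,0.02,-0.1217,0,-0.0533,0,0,0,0.02,-0.165,0,-0.0617,0,0,0,0.02,-0.2083,0,-0.0667,0,0,0]' 40
python3 -m creep '[0.02,-0.0433,0,0,0,0,0,0.02,-0.0883,0,0.0033,0,0,0,0.02,-0.1317,0,0.0133,0,0,0,0.02,-0.1733,0,0.0233,0,0,0,0.02,-0.2333,0,0.05,0,0,0]' 40
```

```text
clock: 20.85
position: [0.7273, 0.0054, 0.1782]
tool_rot: [-3.139, -0.002, 3.134]
force: [-5.0, -4.8, 5.9]
grip_width: 0.0261
finger_force: 41.8
clock: 21.48
position: [0.798, 0.0035, 0.1636]
tool_rot: [-3.137, 0.0, 3.133]
force: [-0.8, -9.4, 7.7]
grip_width: 0.0264
finger_force: 43.0
```

In the tool's units: -0.11 m is -0.3667, -0.07 m is -0.2333.

```bash
python3 -m creep '[0.06,0,0,0,0,0,0,0.06,0,0,0,0,0,0,0.06,0,0,-0.1,0,0,0,0.06,0,0,-0.2333,0,0,0,0.06,0,0,-0.3667,0,0,0]' 40
python3 -m creep '[0.085,0.2,0,-0.0333,0,0,0,0.085,0.4,0.0667,-0.0333,0,0,0.0595,0.085,0.5667,0.1667,-0.0333,0,0,0.119,0.085,0.5667,0.3,-0.0333,0,0,0.1783,0.085,0.5667,0.3,-0.0333,0,0,0.2378]'
python3 - <<'E'
from h import *
go(.63,.09,.28,np.pi/2)
E
```

```text
clock: 22.1
position: [0.7966, 0.0066, 0.2737]
tool_rot: [-3.141, -0.002, 3.136]
force: [0.3, 0.5, 0.5]
grip_width: 0.0597
finger_force: 0.0
clock: 22.72
position: [0.6263, 0.1008, 0.2833]
tool_rot: [-3.141, -0.0, 2.387]
force: [0.1, -1.0, -0.1]
grip_width: 0.0853
finger_force: 0.0
row [-0.0101 -0.0054  0.0033] [-0.001 -0.     0.816]
```

In the tool's units: -0.03 m is -0.1, 0.816 rad is 0.2597.

```bash
python3 -m creep '[0.085,-0.1,0,0,0,0,0.0595,0.085,-0.1,0,0,0,0,0.119,0.085,-0.1,0,0,0,0,0.1783,0.085,-0.1,0,0,0,0,0.2378,0.085,-0.1,0,0,0,0,0.2597]'
python3 - <<'E'
from h import *
c,p,d,P=shot('w11');moulds2(p,P,c,zt=.043,zlo=.036,zhi=.05)
M=(P[...,2]>.15)&(P[...,2]<.23)&(P[...,0]>.68)&(P[...,0]<.85);print(np.percentile(P[M],[1,50,99],axis=0).round(3))
E
```

```text
clock: 23.35
position: [0.6491, 0.0772, 0.2827]
tool_rot: [-3.14, 0.001, 1.569]
force: [0.8, 0.2, 0.3]
grip_width: 0.085
finger_force: 0.0
mould px [289. 120.] z 0.0429 [662.8 138.9] [76.9 64.2] 88.1
mould px [125. 160.] z 0.0408 [459.4  91.5] [76.1 66.7] 89.4
mould px [284. 249.] z 0.0427 [657.5 -35.8] [79.3 63.9] 88.1
mould px [132. 233.] z 0.0408 [459.7   7.2] [77.8 66.9] 89.9
[[ 0.751 -0.047  0.151]
 [ 0.762  0.112  0.194]
 [ 0.801  0.187  0.22 ]]
```

View pics/w11.png

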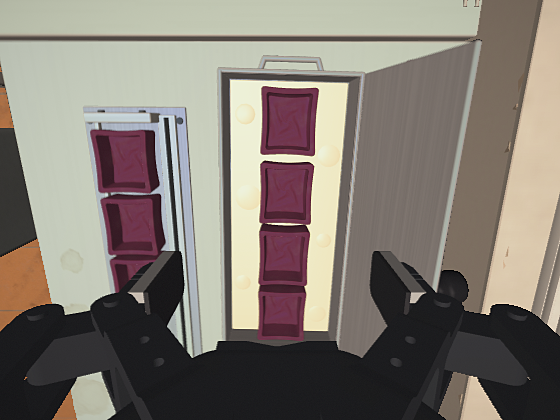

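The tub is open with four moulds in a row, at rows 120, 193, 255 and 312 along column 285. The lid leans well back. I'll feel mould 2 first.

In the tool's units: 0.2 m is 0.6667, 0.15 m is 0.5, 0.03 rad is 0.0095.

```bash
python3 - <<'E'
from h import *
go(.6602,.0515,.013,1.539)
E
python3 -m creep '[0.085,-0.0857,0.0367,0.1667,0,0,0.0095,0.085,-0.0857,0.0367,0.3333,0,0,0.0095,0.085,-0.0857,0.0367,0.5,0,0,0.0095,0.085,-0.0857,0.0367,0.6667,0,0,0.0095,0.085,-0.0857,0.0367,0.6667,0,0,0.0095]'
python3 - <<'E'
from h import *
go(.6602,.0515,.013,1.539)
E
```

```text
row [-0.0254  0.0116  0.2697] [-0.001  0.001  0.028]
clock: 24.02
position: [0.6579, 0.051, 0.0795]
tool_rot: [-3.134, 0.002, 1.544]
force: [-0.1, -0.0, 1.7]
grip_width: 0.085
finger_force: 0.0
row [0.0007 0.0027 0.0665] [-0.007  0.002  0.005]
```

In the tool's units: 0.066 m is 0.22, 0.055 m is 0.1833.

```bash
python3 -m creep '[0.085,0,0.0067,0.1,0,0,0,0.085,0,0.0067,0.1833,0,0,0,0.085,0,0.0067,0.22,0,0,0,0.06,0,0.0067,0.22,0,0,0,0.06,0,0.0067,0.22,0,0,0]' 25
python3 -m creep '[0.06,0,0,0,0,0,0,0.06,0,0,0,0,0,0,0.06,0,0,0,0,0,0]' 25
python3 -m creep '[0.06,0,0,-0.0067,0,0,0,0.06,0,0,-0.01,0,0,0,0.06,0,0,-0.01,0,0,0]' 25
```

```text
clock: 24.65
position: [0.6602, 0.0513, 0.0175]
tool_rot: [-3.136, 0.002, 1.543]
force: [-17.0, -0.9, 8.5]
grip_width: 0.0661
finger_force: 30.3
clock: 25.02
position: [0.6602, 0.0513, 0.0175]
tool_rot: [-3.136, 0.002, 1.543]
force: [-16.4, -0.2, 8.6]
grip_width: 0.0663
finger_force: 30.3
clock: 25.4
position: [0.6601, 0.0513, 0.0178]
tool_rot: [-3.136, 0.001, 1.543]
force: [0.5, 3.0, -38.5]
grip_width: 0.0659
finger_force: 42.1
```

In the tool's units: -0.088 m is -0.2933, -0.055 m is -0.1833.

```bash
python3 -m creep '[0.085,0,0,0.0067,0,0,0,0.085,0,0,0.0067,0,0,0,0.085,0,0,-0.1,0,0,0,0.085,-0.1333,0,-0.1833,0,0,0,0.085,-0.2933,0,-0.1833,0,0,0]' 25
python3 - <<'E'
from h import *
go(.6575,-.036,.014,1.539)
E
```

```text
clock: 26.02
position: [0.6614, -0.0369, 0.0777]
tool_rot: [3.138, 0.001, 1.544]
force: [0.6, -1.6, -0.6]
grip_width: 0.0849
finger_force: 0.0
row [ 0.0009 -0.0042  0.0637] [0.003 0.001 0.005]
```

```bash
python3 -m creep '[0.085,0.0033,-0.0133,0.1,0,0,0,0.085,0.0033,-0.0133,0.1833,0,0,0,0.085,0.0033,-0.0133,0.21,0,0,0,0.06,0.0033,-0.0133,0.21,0,0,0,0.06,0.0033,-0.0133,0.21,0,0,0]' 25
python3 -m creep '[0.06,0,0,0,0,0,0,0.06,0,0,0,0,0,0,0.06,0,0,0,0,0,0]' 25
python3 -m creep '[0.06,0,0,-0.0067,0,0,0,0.06,0,0,-0.01,0,0,0,0.06,0,0,-0.01,0,0,0]' 25
```

```text
clock: 26.65
position: [0.6578, -0.0356, 0.0129]
tool_rot: [3.139, 0.001, 1.543]
force: [9.8, -0.2, -6.7]
grip_width: 0.0659
finger_force: 34.8
clock: 27.02
position: [0.6578, -0.0356, 0.0129]
tool_rot: [3.139, 0.001, 1.543]
force: [10.4, 0.1, -7.4]
grip_width: 0.0659
finger_force: 34.8
clock: 27.4
position: [0.6577, -0.0356, 0.0133]
tool_rot: [3.139, -0.0, 1.543]
force: [30.6, 0.7, -51.6]
grip_width: 0.0654
finger_force: 45.9
```

Mould 3 is stuck too. Next is mould 4.

In the tool's units: -0.088 m is -0.2933, -0.055 m is -0.1833.

```bash
python3 -m creep '[0.085,0,0,0.0067,0,0,0,0.085,0,0,0.0067,0,0,0,0.085,0,0,-0.1,0,0,0,0.085,-0.1333,0,-0.1833,0,0,0,0.085,-0.2933,0,-0.1833,0,0,0]' 25
python3 - <<'E'
from h import *
c,p,d,P=shot('w12');moulds2(p,P,c,zt=.043,zlo=.036,zhi=.05)
go(.655,-.124,.014,1.539)
E
```

```text
clock: 28.02
position: [0.6547, -0.1239, 0.0726]
tool_rot: [3.139, 0.001, 1.545]
force: [0.6, -0.3, -0.3]
grip_width: 0.0849
finger_force: 0.0
mould px [277.  78.] z 0.0428 [657.4 -40.9] [70.2 64.7] 88.5
mould px [ 12. 174.] z 0.037 [ 496.1 -111.8] [7.  1.1] 75.5
mould px [277. 238.] z 0.0428 [ 654.9 -126.4] [74.4 65.2] 88.5
row [0.0097 0.0016 0.0572] [ 0.     0.006 -0.002]
```

In the tool's units: 0.02 m is 0.0667.

```bash
python3 - <<'E'
from h import *
s=bot.observe();print(s["position"]);go(.655,-.124,.014,1.539)
E
python3 -m creep '[0.085,0,0,0.0667,0,0,0,0.085,0,0,0.0667,0,0,0]'
```

```text
[ 0.65308892 -0.13326095  0.07120896]
row [0.0097 0.0016 0.0572] [ 0.     0.006 -0.002]
clock: 28.32
position: [0.6522, -0.1225, 0.048]
tool_rot: [-3.137, 0.0, 1.544]
force: [-0.5, 1.0, -0.8]
grip_width: 0.0854
finger_force: 0.0
```

In the tool's units: 0.034 m is 0.1133, 0.02 m is 0.0667.

```bash
python3 -m creep '[0.085,0,0.0067,0.0667,0,0,0,0.085,0,0.0067,0.1133,0,0,0,0.085,0,0.0067,0.1133,0,0,0,0.06,0,0.0067,0.1133,0,0,0,0.06,0,0.0067,0.1133,0,0,0]' 25
python3 -m creep '[0.06,0,0,0,0,0,0,0.06,0,0,0,0,0,0,0.06,0,0,0,0,0,0]' 25
python3 -m creep '[0.06,0,0,-0.0067,0,0,0,0.06,0,0,-0.01,0,0,0,0.06,0,0,-0.01,0,0,0]' 25
```

```text
clock: 28.95
position: [0.6554, -0.1238, 0.0158]
tool_rot: [-3.14, 0.001, 1.543]
force: [-0.4, -0.5, -1.0]
grip_width: 0.0662
finger_force: 28.7
clock: 29.32
position: [0.6552, -0.1238, 0.0157]
tool_rot: [-3.14, 0.001, 1.543]
force: [-1.6, 0.9, 5.6]
grip_width: 0.0662
finger_force: 29.5
clock: 29.7
position: [0.655, -0.1238, 0.0183]
tool_rot: [-3.14, 0.001, 1.543]
force: [0.9, 0.2, -0.1]
grip_width: 0.0663
finger_force: 28.7
```

Mould 4 comes away: about 0 N while rising. I'll lift it out.

In the tool's units: -0.15 m is -0.5, -0.11 m is -0.3667.

```bash
python3 -m creep '[0.05,0,0,0,0,0,0,0.05,0,0,-0.1,0,0,0,0.05,0,0,-0.2333,0,0,0,0.05,0,0,-0.3667,0,0,0,0.05,0,0,-0.5,0,0,0]' 40
python3 - <<'E'
from h import *
go(.4575,-.163,.165,np.pi/2)
E
```

```text
clock: 30.32
position: [0.6552, -0.1236, 0.1695]
tool_rot: [-3.139, 0.001, 1.543]
force: [-0.1, -0.1, -0.9]
grip_width: 0.0658
finger_force: 52.5
row [-0.0449 -0.1965  0.005 ] [-0.002  0.001 -0.028]
```

In the tool's units: -0.1965 m is -0.655, -0.045 m is -0.15, -0.028 rad is -0.0089.

```bash
python3 -m creep '[0.05,-0.15,-0.655,0,0,0,-0.0089,0.05,-0.15,-0.655,0,0,0,-0.0089,0.05,-0.15,-0.655,0,0,0,-0.0089,0.05,-0.15,-0.655,0,0,0,-0.0089,0.05,-0.15,-0.655,0.1,0,0,-0.0089]' 40
python3 - <<'E'
from h import *
c,p,d,P=shot('w13')
moulds2(p,P,c,zt=.041,zlo=.034,zhi=.05)
hsv=cv2.cvtColor(p,cv2.COLOR_BGR2HSV)
z=bot.observe()["position"][2]
m=(hsv[...,0]>145)&(hsv[...,1]>50)&(abs(P[...,2]-(z-.0087+.036))<.004);q=P[m];print(len(q),np.percentile(q,[1,99],axis=0).round(4))
s=bot.observe();print(s["position"],s["grip_width"],s["finger_force"])
go(.4575,-.165,.0145,np.pi/2)
E
```

```text
clock: 30.95
position: [0.4583, -0.1642, 0.1402]
tool_rot: [3.14, 0.003, 1.569]
force: [0.7, 0.3, -0.8]
grip_width: 0.066
finger_force: 52.7
mould px [275.  70.] z 0.0409 [457.3 -78.7] [76.8 65. ] 89.7
mould px [524.  44.] z 0.0423 [640.8 -48.3] [53.5 43.6] 90.0
6019 [[ 0.4261 -0.1971  0.1595]
 [ 0.4905 -0.1268  0.1673]]
[ 0.45682561 -0.16327964  0.13602195] 0.06537656726886701 52.53597915172577
row [-0.0016  0.001   0.1215] [-0.003  0.001 -0.001]
```

In the tool's units: 0.121 m is 0.4033, -0.005 m is -0.0167.

```bash
python3 -m creep '[0.05,-0.0167,0.0033,0.1333,0,0,0,0.05,-0.0167,0.0033,0.2667,0,0,0,0.05,-0.0167,0.0033,0.3667,0,0,0,0.05,-0.0167,0.0033,0.4033,0,0,0,0.05,-0.0167,0.0033,0.4033,0,0,0]' 40
python3 -m creep '[0.085,0,0,0,0,0,0,0.085,0,0,0,0,0,0,0.085,0,0,-0.1667,0,0,0,0.085,0,0,-0.3333,0,0,0,0.085,0,0,-0.5333,0,0,0]' 40
python3 - <<'E'
from h import *
c,p,d,P=shot('w14')
moulds2(p,P,c,zt=.041,zlo=.034,zhi=.05)
go(.798,.0055,.28,np.pi)
E
```

```text
clock: 31.62
position: [0.4588, -0.168, 0.0178]
tool_rot: [-3.139, 0.001, 1.571]
force: [0.2, -0.2, -0.8]
grip_width: 0.0653
finger_force: 52.6
clock: 32.25
position: [0.4582, -0.168, 0.1797]
tool_rot: [-3.139, 0.001, 1.571]
force: [1.1, -1.8, 0.9]
grip_width: 0.0848
finger_force: 0.0
mould px [276.  67.] z 0.0408 [457.4 -78.5] [77.7 66.1] 89.8
mould px [514.  43.] z 0.0422 [656.  -44.4] [62.5 70.8] 88.2
mould px [278. 191.] z 0.0408 [ 458.6 -169.2] [65.6 77.4] 0.1
row [ 0.1733  0.3375 -0.0922] [ 1.00e-03  7.00e-03 -1.57e+00]
```

In the tool's units: -0.13 m is -0.4333, -0.05 m is -0.1667.

```bash
python3 -m creep '[0.085,-0.2,-0.0833,0,0,0,0,0.085,-0.3333,-0.1667,0,0,0,0,0.085,-0.4333,-0.1667,0,0,0,0,0.085,-0.4333,-0.1667,0.0333,0,0,0,0.085,-0.4333,-0.1667,0.0333,0,0,0]' 30
python3 - <<'E'
from h import *
go(.408,-.298,.095,np.pi/2)
c,p,d,P=shot('w15')
M=(np.hypot(P[...,0]-.4575,P[...,1]+.2975)<.03);print("hub",np.percentile(P[M][:,2],[50,90,98]))
M=(P[...,2]>.122)&(P[...,2]<.14)&(abs(P[...,0]-.41)<.04)&(abs(P[...,1]+.298)<.04);q=P[M];print(len(q),np.percentile(q,[2,50,98],axis=0).round(4) if len(q) else '')
E
```

```text
clock: 32.92
position: [0.4085, -0.2972, 0.1676]
tool_rot: [-3.139, 0.0, 1.571]
force: [-0.0, 0.2, 0.1]
grip_width: 0.0851
finger_force: 0.0
row [-0.0007 -0.0003  0.0726] [-0.003  0.     0.   ]
hub [0.23518615 0.25429375 0.26156638]
965 [[ 0.3974 -0.3042  0.1224]
 [ 0.4073 -0.294   0.1314]
 [ 0.4166 -0.2864  0.1347]]
```

In the tool's units: 0.0725 m is 0.2417, 0.04 m is 0.1333.

```bash
python3 -m creep '[0.085,0,0,0.1333,0,0,0,0.085,0,0,0.2417,0,0,0,0.015,0,0,0.2417,0,0,0,0.015,0,0,0.2417,0,0,0,0.015,0,0,0.2417,0,0,0]' 30
python3 -m creep '[0.015,0,0,0,0,0,0,0.015,0,0,0,0,0,0,0.015,0,0,0,0,0,0,0.015,0,0,0,0,0,0]' 30
python3 -m creep '[0.015,0.0517,0.008,0,0,0,0,0.015,0.098,0.0317,0,0,0,0,0.015,0.135,0.0687,0,0,0,0,0.015,0.1587,0.115,0,0,0,0,0.015,0.1667,0.1667,0,0,0,0]' 30
```

```text
clock: 33.6
position: [0.4092, -0.2984, 0.0968]
tool_rot: [-3.141, 0.002, 1.571]
force: [0.5, 0.2, -0.4]
grip_width: 0.0314
finger_force: 0.0
clock: 34.1
position: [0.4075, -0.2985, 0.0966]
tool_rot: [-3.138, 0.002, 1.57]
force: [-12.1, 2.7, 19.9]
grip_width: 0.0215
finger_force: 29.0
clock: 34.72
position: [0.459, -0.2483, 0.0966]
tool_rot: [-3.14, 0.002, 1.571]
force: [-4.3, -8.0, 9.6]
grip_width: 0.0214
finger_force: 28.9
```

In the tool's units: -0.05 m is -0.1667, -0.002 m is -0.0067.

```bash
python3 -m creep '[0.015,-0.008,0.0517,-0.0067,0,0,0,0.015,-0.0317,0.098,-0.0067,0,0,0,0.015,-0.0687,0.135,-0.0067,0,0,0,0.015,-0.115,0.1587,-0.0067,0,0,0,0.015,-0.1667,0.1667,-0.0067,0,0,0]' 30
python3 -m creep '[0.015,-0.0517,-0.008,0,0,0,0,0.015,-0.098,-0.0317,0,0,0,0,0.015,-0.135,-0.0687,0,0,0,0,0.015,-0.1587,-0.115,0,0,0,0,0.015,-0.1667,-0.1667,0,0,0,0]' 30
python3 -m creep '[0.015,0.008,-0.0517,0,0,0,0,0.015,0.0317,-0.098,0,0,0,0,0.015,0.0687,-0.135,0,0,0,0,0.015,0.115,-0.1587,0,0,0,0,0.015,0.1667,-0.1667,0,0,0,0]' 30
```

```text
clock: 35.35
position: [0.5076, -0.2979, 0.0971]
tool_rot: [-3.137, -0.0, 1.571]
force: [-8.6, 5.0, -6.1]
grip_width: 0.0214
finger_force: 31.9
clock: 35.98
position: [0.4578, -0.3487, 0.0975]
tool_rot: [-3.14, 0.001, 1.57]
force: [3.1, 4.6, -14.5]
grip_width: 0.0215
finger_force: 31.2
clock: 36.6
position: [0.4073, -0.2982, 0.0976]
tool_rot: [-3.139, 0.002, 1.57]
force: [6.6, -5.0, -17.7]
grip_width: 0.0214
finger_force: 31.1
```

In the tool's units: 0.0359 m is 0.1197, 0.0195 m is 0.065.

```bash
python3 -m creep '[0.015,0.0333,0.0033,0.0033,0,0,0,0.015,0.065,0.013,0.0033,0,0,0,0.015,0.094,0.029,0.0033,0,0,0,0.015,0.1197,0.0507,0.0033,0,0,0,0.015,0.1197,0.0507,0.0033,0,0,0]' 30
python3 - <<'E'
from h import *
c,p,d,P=shot('w16');moulds2(p,P,c,zt=.041,zlo=.034,zhi=.05)
s=bot.observe();print(s["position"],s["force"])
E
```

```text
clock: 37.22
position: [0.4242, -0.2613, 0.0969]
tool_rot: [-3.14, 0.001, 1.572]
force: [-0.6, 7.1, 7.1]
grip_width: 0.0214
finger_force: 33.3
mould px [337.  45.] z 0.0408 [ 458.6 -156.3] [65.5 48.4] 0.1
[ 0.42420416 -0.26140395  0.09692384] [-0.14210383  7.10431154  8.19115645]
```

In the tool's units: 0.0078 m is 0.026, 0.0062 m is 0.0207.

```bash
python3 -m creep '[0.015,0.011,0.0123,0,0,0,0,0.015,0.0207,0.026,0,0,0,0,0.015,0.0207,0.026,0,0,0,0]' 30
python3 -m creep '[0.015,0.0083,0.0143,0,0,0,0,0.015,0.0083,0.0143,0,0,0,0]' 30
python3 -m creep '[0.015,0.0067,0.0153,0,0,0,0,0.015,0.0067,0.0153,0,0,0,0]' 30
```

```text
clock: 37.65
position: [0.4315, -0.2559, 0.0969]
tool_rot: [-3.14, 0.001, 1.571]
force: [-3.6, 3.2, 8.3]
grip_width: 0.0215
finger_force: 33.6
clock: 37.9
position: [0.4359, -0.2535, 0.0969]
tool_rot: [-3.14, 0.001, 1.571]
force: [-2.9, 2.5, 9.0]
grip_width: 0.0216
finger_force: 33.6
clock: 38.15
position: [0.4406, -0.2516, 0.0969]
tool_rot: [-3.14, 0.001, 1.571]
force: [-2.1, 1.6, 7.4]
grip_width: 0.0211
finger_force: 33.5
```

In the tool's units: 0.0047 m is 0.0157, 0.0016 m is 0.0053.

```bash
python3 -m creep '[0.015,0.0053,0.0157,0,0,0,0,0.015,0.0053,0.0157,0,0,0,0]' 30
python3 -m creep '[0.015,0.0037,0.0163,0,0,0,0,0.015,0.0037,0.0163,0,0,0,0]' 30
```

```text
clock: 38.4
position: [0.4436, -0.2505, 0.0967]
tool_rot: [-3.137, 0.002, 1.57]
force: [-11.7, 0.4, 14.7]
grip_width: 0.0213
finger_force: 34.4
clock: 38.65
position: [0.4461, -0.2498, 0.0964]
tool_rot: [-3.132, 0.002, 1.569]
force: [-25.4, -0.9, 24.3]
grip_width: 0.0217
finger_force: 35.8
```

In the tool's units: -0.11 m is -0.3667, -0.05 m is -0.1667.

```bash
python3 -m creep '[0.085,0,-0.0067,0,0,0,0,0.085,0,-0.0067,0,0,0,0,0.085,0,-0.0067,0,0,0,0,0.085,0,-0.0067,-0.1667,0,0,0,0.085,0,-0.0067,-0.3667,0,0,0]' 30
python3 -m creep '[0.085,0.2,0.1,-0.0667,0,0,0,0.085,0.4,0.1,-0.1667,0,0,0,0.085,0.6,0.1,-0.1667,0,0,0,0.085,0.7667,0.1,-0.2667,0,0,0,0.085,0.7667,0.1,-0.2667,0,0,0]' 30
python3 - <<'E'
from h import *
c,p,d,P=shot('w17');moulds2(p,P,c,zt=.041,zlo=.034,zhi=.05,amin=300)
hsv=cv2.cvtColor(p,cv2.COLOR_BGR2HSV)
M=(P[...,2]>.033)&(P[...,2]<.044)&(P[...,0]>.44)&(P[...,0]<.475)&(hsv[...,1]<60)
y=P[M][:,1];h,e=np.histogram(y,np.arange(-.26,.17,.005));print([(round(float(e[i]),3),int(h[i])) for i in range(len(h)) if h[i]>10])
go(.798,.0055,.28,np.pi)
E
```

```text
clock: 39.28
position: [0.448, -0.2483, 0.2071]
tool_rot: [-3.138, -0.0, 1.571]
force: [0.3, -0.5, 1.1]
grip_width: 0.085
finger_force: 0.0
clock: 39.9
position: [0.4792, -0.0145, 0.2881]
tool_rot: [3.14, 0.0, 1.577]
force: [1.6, -1.0, 0.1]
grip_width: 0.0851
finger_force: 0.0
mould px [436.  38.] z 0.0424 [660.7 138.5] [77.6 69.2] 88.6
mould px [258.  75.] z 0.0409 [457.4  97.5] [65.7 76.8] 0.1
mould px [424. 119.] z 0.0425 [658.6  50.4] [77.1 68.6] 88.5
mould px [260. 198.] z 0.0408 [457.9 -59.7] [ 66.1 233.3] 0.4
mould px [413. 189.] z 0.0425 [656.2 -36.8] [77.3 68.3] 88.6
[(-0.19, 33), (-0.185, 80), (-0.18, 45), (0.055, 17), (0.135, 128), (0.14, 150), (0.145, 124)]
row [0.0211 0.3192 0.0071] [-1.000e-03  1.000e-03 -1.567e+00]
```

View pics/w17.png

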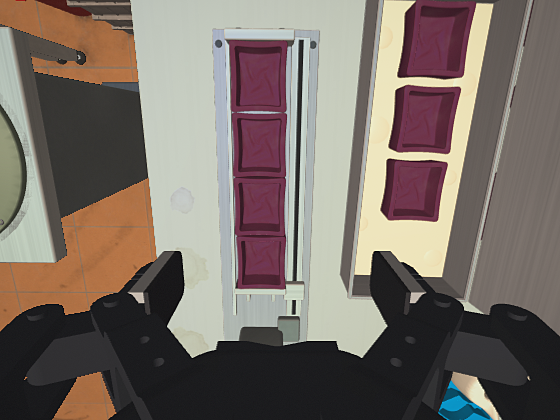

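All four moulds stand in one closed row, rows 40–290 at column 260, between the stop and the follower. The three stuck ones are still in the tub. Now I'll shut the lid by the knob.

In the tool's units: 0.17 m is 0.5667, 0.12 m is 0.4, -0.93 rad is -0.296.

```bash
python3 -m creep '[0.085,0.0167,0.2,0,0,0,-0.0595,0.085,0.0333,0.4,0,0,0,-0.119,0.085,0.0333,0.5667,0,0,0,-0.1783,0.085,0.0333,0.5667,0,0,0,-0.2378,0.085,0.0333,0.5667,0,0,0,-0.296]' 40
python3 -m creep '[0.085,0,0,0,0,0,-0.0595,0.085,0,0,0,0,0,-0.119,0.085,0,0,0,0,0,-0.1783,0.085,0,0,0,0,0,-0.2028,0.085,0,0,0,0,0,-0.2028]' 40
python3 - <<'E'
from h import *
c,p,d,P=shot('w18')
g=p.max(2)
M=(P[...,0]>.765)&(P[...,0]<.83)&(abs(P[...,1]-.005)<.04)&(P[...,2]>.15)&(P[...,2]<.215)&(g<70)
q=P[M];print(len(q),np.percentile(q,[2,50,98],axis=0).round(4) if len(q) else '')
M=(P[...,2]>.2)&(P[...,2]<.228)&(P[...,0]>.7)&(P[...,0]<.82);q=P[M];print(len(q),np.percentile(q,[2,50,98],axis=0).round(4) if len(q) else '')
go(.798,.0055,.26,np.pi)
E
```

```text
clock: 40.58
position: [0.6486, -0.01, 0.2841]
tool_rot: [-3.139, -0.003, 2.506]
force: [0.9, -0.0, 0.6]
grip_width: 0.0851
finger_force: 0.0
clock: 41.2
position: [0.6484, -0.0101, 0.2848]
tool_rot: [-3.141, -0.003, 3.136]
force: [-0.1, 0.7, 0.2]
grip_width: 0.085
finger_force: 0.0
0 
1989 [[ 0.757  -0.0911  0.2002]
 [ 0.7598 -0.02    0.2053]
 [ 0.7635  0.066   0.2178]]
row [-0.1496  0.0164  0.0245] [-0.001 -0.003 -0.007]
```

In the tool's units: -0.15 m is -0.5, -0.06 m is -0.2.

```bash
python3 -m creep '[0.06,-0.2,0.0167,0,0,0,0,0.06,-0.3667,0.0433,0,0,0,0,0.06,-0.5,0.0517,0,0,0,0,0.06,-0.5,0.0517,0,0,0,0,0.06,-0.5,0.0517,0.1,0,0,0]' 40
python3 - <<'E'
from h import *
go(.798,.005,.163,np.pi)
E
```

```text
clock: 41.88
position: [0.7989, 0.0067, 0.2565]
tool_rot: [-3.141, 0.001, 3.136]
force: [-0.1, -0.1, -0.7]
grip_width: 0.0601
finger_force: 0.0
row [ 0.0009 -0.0016  0.0935] [-0.001  0.001 -0.006]
```

In the tool's units: 0.093 m is 0.31, 0.06 m is 0.2.

```bash
python3 -m creep '[0.06,0.0033,-0.0033,0.1,0,0,0,0.06,0.0033,-0.0033,0.2,0,0,0,0.06,0.0033,-0.0033,0.31,0,0,0,0.06,0.0033,-0.0033,0.31,0,0,0,0.02,0.0033,-0.0033,0.31,0,0,0]' 40
python3 -m creep '[0.02,0,0,0,0,0,0,0.02,0,0,0,0,0,0,0.02,0,0,0,0,0,0]' 40
```

```text
clock: 42.5
position: [0.7975, 0.0049, 0.1641]
tool_rot: [-3.141, -0.0, 3.137]
force: [0.3, -1.2, 0.4]
grip_width: 0.0431
finger_force: 0.0
clock: 42.88
position: [0.7981, 0.0034, 0.1646]
tool_rot: [-3.139, 0.001, 3.136]
force: [1.1, -6.9, 5.4]
grip_width: 0.0265
finger_force: 39.3
```

In the tool's units: 0.096 m is 0.32, 0.0835 m is 0.2783.

```bash
python3 -m creep '[0.02,0.06,0,-0.0267,0,0,0,0.02,0.1467,0,-0.0467,0,0,0,0.02,0.2333,0,-0.05,0,0,0,0.02,0.2783,0,-0.045,0,0,0,0.02,0.32,0,-0.0367,0,0,0]' 40
python3 -m creep '[0.02,0.0417,0,0.0133,0,0,0,0.02,0.0823,0,0.031,0,0,0,0.02,0.1567,0,0.0783,0,0,0,0.02,0.22,0,0.139,0,0,0,0.02,0.2473,0,0.174,0,0,0]' 40
python3 -m creep '[0.02,0.0267,0,0.0453,0,0,0,0.02,0.0427,0,0.0767,0,0,0,0.02,0.0513,0,0.0967,0,0,0,0.02,0.058,0,0.118,0,0,0,0.02,0.058,0,0.118,0,0,0]' 40
```

```text
clock: 43.5
position: [0.7017, 0.0059, 0.1752]
tool_rot: [-3.141, 0.001, 3.138]
force: [4.7, 3.2, -6.0]
grip_width: 0.0264
finger_force: 41.1
clock: 44.12
position: [0.627, 0.008, 0.1227]
tool_rot: [3.14, 0.001, 3.139]
force: [2.1, 9.7, 1.4]
grip_width: 0.0263
finger_force: 42.0
clock: 44.75
position: [0.6098, 0.0084, 0.0872]
tool_rot: [3.14, -0.0, 3.139]
force: [-2.1, 11.6, -1.6]
grip_width: 0.0262
finger_force: 42.0
```

In the tool's units: 0.002 m is 0.0067.

```bash
python3 -m creep '[0.02,0,0,0.0067,0,0,0,0.02,0,0,0.0067,0,0,0]' 40
python3 -m creep '[0.02,0,0,0.0067,0,0,0,0.02,0,0,0.0067,0,0,0]' 40
```

```text
clock: 45.0
position: [0.6098, 0.0084, 0.0866]
tool_rot: [3.141, 0.0, 3.139]
force: [-11.6, 10.2, 18.9]
grip_width: 0.0264
finger_force: 43.7
clock: 45.25
position: [0.6103, 0.0084, 0.0857]
tool_rot: [3.141, 0.001, 3.139]
force: [-15.3, 7.7, 36.5]
grip_width: 0.0265
finger_force: 45.6
```

In the tool's units: -0.05 m is -0.1667, -0.003 m is -0.01.

```bash
python3 -m creep '[0.02,0,0,-0.01,0,0,0,0.07,0,0,-0.01,0,0,0,0.07,0,0,-0.01,0,0,0,0.07,0,0,-0.01,0,0,0,0.07,0,0,-0.1667,0,0,0]' 40
python3 -m creep '[0.07,0.0667,0,-0.2,0,0,0,0.07,0.1667,0,-0.4,0,0,0,0.07,0.1667,0,-0.5333,0,0,0,0.07,0.1667,0,-0.5333,0,0,0]' 40
python3 - <<'E'
from h import *
c,p,d,P=shot('w19')
for x in np.arange(.60,.74,.02):
    k=P[(abs(P[...,0]-x)<.003)&(abs(P[...,1]-.06)<.03)];k=k[k[:,2]<.15];print(round(x,2),np.median(k[:,2]).round(4) if len(k) else None,end=' ')
p,d=grab_frame("side");cv2.imwrite("pics/side1.png",p);p,d=grab_frame("top");cv2.imwrite("pics/top1.png",p)
cv2.imwrite("pics/end.png",np.hstack([cv2.resize(p[115:335,165:445],(560,440)),]))
moulds2(cv2.imread("pics/w19.png"),P,c,zt=.041,zlo=.034,zhi=.05,amin=300)
E
```

```text
clock: 45.88
position: [0.608, 0.0054, 0.1303]
tool_rot: [-3.14, -0.007, 3.138]
force: [0.4, -0.3, 0.9]
grip_width: 0.0699
finger_force: 0.0
clock: 46.38
position: [0.5608, 0.0062, 0.2955]
tool_rot: [-3.14, 0.003, 3.137]
force: [0.2, 0.0, -0.5]
grip_width: 0.0701
finger_force: 0.0
0.6 0.072 0.62 0.0718 0.64 0.0715 0.66 0.0712 0.68 0.0712 0.7 0.0709 0.72 0.0706 0.74 0.0695 mould px [255.  85.] z 0.0408 [457.7 -20. ] [ 66.4 313.4] 0.4
mould px [228. 324.] z 0.0358 [790.5 -64.3] [97.7 56.3] 89.9
mould px [327. 327.] z 0.0364 [800.8  82.3] [74.5 49.3] 74.6
```

View pics/w19.png

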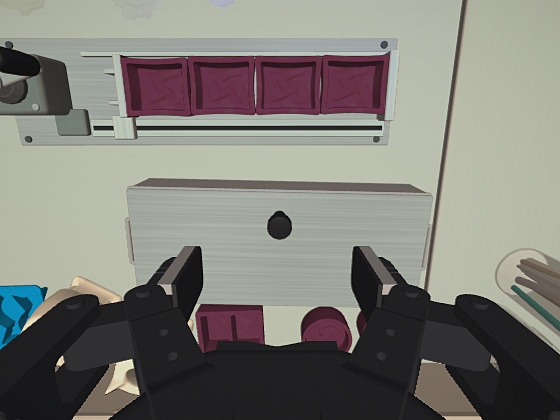

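View pics/side1.png

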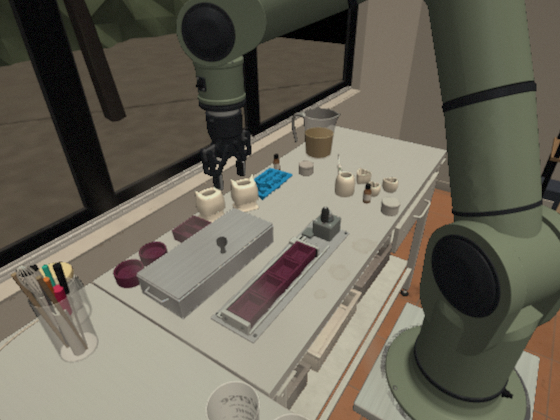

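The row is closed up, at rows 57–115. The lid is nearly shut but still about 0.012 rad open, because I lifted slightly before letting go. I'll press it down with closed fingertips.

In the tool's units: 0.2 m is 0.6667, 0.18 m is 0.6.

```bash
python3 -m creep '[0,-0.0667,0.1,0.1,0,0,0,0,-0.1333,0.1833,0.2667,0,0,0,0,-0.1333,0.1833,0.4333,0,0,0,0,-0.1333,0.1833,0.6,0,0,0,0,-0.1333,0.1833,0.6667,0,0,0]' 40
python3 -m creep '[0,0,0,0.0333,0,0,0,0,0,0,0.0667,0,0,0,0,0,0,0.0667,0,0,0]' 40
```

```text
clock: 47.15
position: [0.5979, 0.0608, 0.0886]
tool_rot: [-3.14, -0.007, 3.139]
force: [0.6, -0.0, 0.2]
grip_width: -0.0001
finger_force: 0.0
clock: 47.52
position: [0.5999, 0.0607, 0.0725]
tool_rot: [-3.141, -0.001, 3.138]
force: [0.3, -0.0, 0.5]
grip_width: 0.0001
finger_force: 0.0
```

In the tool's units: 0.0015 m is 0.005.

```bash
python3 -m creep '[0,0,0,0.005,0,0,0,0,0,0,0.005,0,0,0]' 40
python3 -m creep '[0,0,0,0.005,0,0,0,0,0,0,0.005,0,0,0]' 40
```

```text
clock: 47.78
position: [0.6, 0.0607, 0.0711]
tool_rot: [-3.141, -0.001, 3.138]
force: [0.1, 0.2, 1.8]
grip_width: 0.0003
finger_force: 0.3
clock: 48.02
position: [0.6001, 0.0608, 0.0704]
tool_rot: [-3.14, -0.001, 3.138]
force: [-5.5, -2.7, 20.3]
grip_width: 0.0
finger_force: 10.2
```

In the tool's units: -0.22 m is -0.7333, -0.2 m is -0.6667.

```bash
python3 -m creep '[0,0,0,-0.1333,0,0,0,0,0,0,-0.3,0,0,0,0,0.1,-0.1,-0.5,0,0,0,0,0.1333,-0.1833,-0.6667,0,0,0,0,0.1333,-0.1833,-0.7333,0,0,0]' 40
python3 - <<'E'
from h import *
c,p,d,P=shot('w20')
for x in np.arange(.60,.74,.04):
    k=P[(abs(P[...,0]-x)<.003)&(abs(P[...,1]-.06)<.03)];k=k[k[:,2]<.15];print(round(x,2),np.median(k[:,2]).round(4) if len(k) else None,end=' ')
moulds2(p,P,c,zt=.041,zlo=.034,zhi=.05,amin=300)
# bystander check: top images differ?
a=cv2.imread("pics/top0.png");b,_=grab_frame("top");cv2.imwrite("pics/top2.png",b)
df=cv2.absdiff(a,b).max(2)[180:330,350:445];print((df>45).sum())
a=cv2.imread("pics/side0.png");b,_=grab_frame("side")
df=cv2.absdiff(a,b).max(2)[140:220,295:410];print((df>45).sum())
E
```

```text
clock: 48.65
position: [0.5598, 0.0043, 0.2922]
tool_rot: [-3.139, 0.001, 3.135]
force: [0.9, -0.5, -0.4]
grip_width: -0.0
finger_force: 0.0
0.6 0.0705 0.64 0.0703 0.68 0.0703 0.72 None mould px [257.  86.] z 0.0408 [458.2 -20.1] [ 66.7 314.5] 0.1
974
929
```

```bash
python3 -c "
from workcell import job
print(job.job_done())"
```

```text
the job is handed in; nothing more can be done
None
```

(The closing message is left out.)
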